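# Wind the antenna tuner two turns past its slack and flag the setting

## Task

The antenna tuner's red handwheel has slack in it. Wind the wheel clockwise (seen from above) until the slack is taken up and the red pointer carriage just starts to move, then wind two full turns more, counted from there, and let go. Then take the orange marker off its stand, drop it over the yellow narrow end of the tuner's rail, slide it along until its white centre line stands level with the red pointer, and let go, leaving the marker hanging straight on the rail and the mug, bell and mouse where they are.

Things in the scene. Friction and masses are not known exactly. Their poses are not given: they have to be found in the camera images.
- tuner: Antenna tuner, fixed grey case 200 mm (x) by 390 mm (y), 90 mm high, yawed within 0.2 rad; origin under the case's centre. Its x points away from the robot, y along its length: red handwheel near the -y end, yellow rail end at the +y end.
- wheel_hub (a point): Centre of the red handwheel (rim radius 50 mm, rim 12 mm thick, 3 spokes), on its vertical axis at rim height, 45 mm above the case top. It has slack: clockwise it first turns freely, under 1 N, by an unknown 0.9 to 1.6 rad, then takes hold of the dial and drives the pointer, about 3 to 4 N at the rim. It stays where it is left.
- spinner_mid (a point): Middle of the black handle standing upright on the wheel rim, 50 mm from the wheel axis: a cylinder 22 mm in diameter, 52 mm high; its foot is 27 mm below this point, the rim's middle 34 mm below. It spins freely about its own upright axis, so a hand holding it from above can go round without turning.
- dial (a point): Centre of the top of the black dial disc (radius 64 mm, 10 mm thick, white notch at its edge) just under the wheel, on the wheel axis, 20 mm above the case top. The disc sits on the stem: it stands still while the wheel takes up slack and then turns with it.
- pointer (a point): Tip of the flat red pointer arm (6 mm wide) on the red carriage, 16 mm above the case top. Axes as the tuner's: y along the rail towards its yellow end. Once the slack is taken up, winding clockwise moves it along +y by 24 mm for each turn, 48 mm for two. The tip lies 31 mm to -x of the rail's middle line.
- rail_entry (a point): Middle of the top of the rail's yellow narrow end, 45 mm above the case top: 70 mm long (y), 10 mm wide (x). Axes as the tuner's, y along the rail. A post 10 mm higher closes the rail at +35 mm; at -35 mm the wide part begins, its top level with this. Only here can the marker be dropped over the rail.
- rail_wide (a point): Middle of the top of the rail's wide grey part, 140 mm long (y), a T with a flange 24 mm wide and 6 mm thick over an 8 mm web (16 mm deep in all), level with and 105 mm to -y of the yellow end's middle. The marker slides along it but cannot be dropped on or lifted off there. Posts carry the rail at its two ends only.
- marker_mid (a point): Centre of the loose orange marker (about 70 g), 42 mm across (x), 26 mm along the rail (y), 74 mm high, z up. Grip tab on top 14 (x) x 26 (y) x 40 mm, its middle 17 mm above this point. Below, a channel along y, 32 mm wide, with lips leaving an 18 mm gap; its roof, which rests on the rail, is 11 mm below this point, its foot 37 mm below. White lines mark mid-length.
- stand: Fixed parking stand, base 100 x 90 mm; origin under the base's centre. On it a level white bar, 86 mm long along its y, 10 mm wide, top 120 mm up, on which the marker sits and can be lifted straight up.
- mug: Blue mug, 82 mm across, 95 mm high, bystander; origin under its centre.
- bell: Steel desk bell, 84 mm across, 54 mm high, bystander; origin under its centre.
- mouse: Black computer mouse, 100 x 60 mm, 32 mm high, bystander; origin under its centre.
Not all that is in view belongs to the job. Of the things that look like the part that bears marker_mid, the middle-sized one is meant.

How it is judged:
By the outcome, as a careful person would: the job done as asked, in the order asked, and still so for the second after the job is handed in, with the robot touching nothing.
It also fails if it takes over 72 s, if anything falls off the work surface, if the arm or the gripper's body presses on something with over 40 N, if the wrist force passes 120 N, or if a joint passes its speed limit or range.

## Robot

A 7-joint arm with a two-finger parallel gripper is mounted at the origin on the work surface. World frame = base frame: x ahead of the robot, y to its left, z up, the work surface at z = 0. Lengths are in mm, angles in rad, forces in N, time in s.
With the tool pointing down it reaches from about 425 to 1025 mm from the base axis. Payload 3.6 kg.
Tool frame: the origin (TCP) lies where the fingers leave the gripper's body, on its centre line; the fingertips stand 73 mm ahead of it and the grasp point (between the pads) lies 54 mm ahead of it; z points along the fingers, y is the direction in which the jaws open and shut (so a half turn about z gives the same grasp; the last joint's range is limited). The gripper opens to 85 mm and grips with 20 to 120 N. Pads are 22 mm wide; open, the fingers measure 114 mm over their backs; the gripper's body (76 mm by 85 mm) begins 54 mm behind the grasp point. The pads swing forward as they close: fully open they stand 13 mm farther back than shut.
Start: joints at [1.133, 0.591, 0.048, 1.609, -0.033, 0.943, -0.034], TCP at [244.377, -682.576, 303.902] pointing down, gripper open.
Joint ranges: [-2.69, 2.69], [-0.47, 2.24], [-1.27, 1.36], [0.19, 2.51], [-1.53, 4.68], [0.08, 2.07], [-3.09, 3.09]. Speed limits (rad/s): [2.57, 2.57, 3.14, 3.14, 3.14, 3.14, 3.14].

## Interface

Orientations are given as a unit quaternion [w, x, y, z].
In Python, from workcell import arm, cams, models gives the robot as it stands.
- The arm moves only by the tool send_rows, never from a script. Its argument "commands" is one flat list of numbers, 5 for each row, row after row: the shift along the tool's x, y, z in mm, then the turn about the tool's z in rad, then the finger opening in mm, from 0 to 85.4. A call has 1 to 10 rows; each row shifts and turns the commanded pose from where the row before left it, along the tool's axes as they then stand; what a row does not reach is not made up. A row lasts 1/10 s, in which the tool goes at most 50 mm and 8.59 degrees, less where a joint would pass 70% of its speed; a pose out of reach is approached as far as the arm can. A call is refused whole if a number of a shift passes 50 or a number of a turn 0.15, either way. A call with a gripper value outside its range is refused whole. The fingers move at their own pace and stop on an object; the grip force is fixed at half the most. Time passes only in rows, so rows that do not move let the fingers close. It gives the time, the measured TCP pose, the force and the opening at its end, in the units of the state.
- arm.state(): the state, without advancing time (a new reading comes with each control period).
- cams.camera(name): name is "side" or "top" or "wrist"; returns a dict with "color" (400x640x3 uint8, red, green, blue), "intrinsics" (3x3 intrinsics, pixels), "k1" (the pictures are not rectified: a ray, as slopes to the right and down, at radius r is drawn at 1 + k1 r^2 times it, then the intrinsics apply), "world_to_cam" (4x4, takes a point from world to camera coordinates). Camera axes: x right, y up, looking along -z (the intrinsics and any distortion apply to the point x, -y, -z); pixel columns grow to the right and rows downward; lengths in mm; the calibration is good to about 2 mm. A picture is of the moment at which its call begins. There is no depth.
- arm.sign_off(): hands the job in, once; it reports no verdict.
Trained networks look in a picture, given as the dict that the camera call returned (one of the last four; its "shot" number tells which), for a name from the list of things; names that differ only in an ending like _2 or _b are one class to them, and where a whole thing is asked for, a point or a joint stands for the part that bears it (a point fixed in the world has none). Each returns a list of dicts, best first, with "score" (0 to 1); they miss things now and then, are a little off and sometimes report something else, mostly with a low value. They report only what shows in the picture. A call takes as long as a camera call. They do not tell look-alikes from the thing itself.
- models.find_in(target, picture): "uv" ([column, row] in pixels, amid what is visible of it).
- models.landmark_of(target, picture): "uv" ([column, row] in pixels: a listed point, or the origin of a listed thing).
The state is a dict: "t": time; "qpos": joint angles; "joint_velocities": joint speeds; "joint_efforts": joint torques, N m; "eef_pos": TCP position; "ee_rot": TCP orientation; "wrist_force": force on the tool from outside, world axes, zero at the start; "ft_torque": the same for the moment, N m; "opening": finger opening in mm.
Only numpy, scipy, OpenCV 4.12 (cv2) and the standard library are available. Lean on these libraries where they do the work, as an engineer would, in place of code of your own. Each camera call takes 0.05 s, during which the arm holds its last target.

## Working session

There is one attempt and no reset: what is moved stays moved. The work goes in short steps, Python scripts to look and compute and a tool call to move; the robot and the scene stay as the last step left them, time stands still between calls to the robot, and variables do not carry over. Pictures are saved under pics/ and viewed, and the job is handed in when it is done.

Besides the shell and the picture viewer there is one more tool, called after ">>>" by a JSON object that holds its "method" and its "body". send_rows: Moves the arm, as the interface text tells. Its arguments: {"type":"object","properties":{"commands":{"type":"array"}},"required":["commands"]}

```bash
mkdir -p pics; ls
python3 - <<'E'
from workcell import arm,cams,models
import cv2,numpy as np
s=arm.state();print({k:np.round(v,3).tolist() for k,v in s.items()})
for n in("side","top","wrist"):
    c=cams.camera(n);cv2.imwrite(f"pics/{n}0.png",c["color"][:,:,::-1])
    print(n,c["intrinsics"].tolist(),c["k1"],np.round(c["world_to_cam"],3).tolist())
    if n!="wrist":
      for t in["tuner","wheel_hub","spinner_mid","dial","pointer","rail_entry","rail_wide","marker_mid","stand","mug","bell","mouse"]:
        r=models.landmark_of(t,c);print(t,[(np.round(x["uv"],1).tolist(),round(x["score"],2)) for x in r[:4]])
E
```

```text
pics
{'t': 0.0, 'qpos': [1.134, 0.592, 0.048, 1.61, -0.033, 0.943, -0.034], 'joint_velocities': [0.0, -0.002, 0.002, -0.001, 0.001, -0.001, -0.0], 'joint_efforts': [0.0, -54.869, 1.546, -19.812, 0.009, 0.009, -0.0], 'eef_pos': [244.144, -681.929, 302.72], 'ee_rot': [-0.001, 0.985, 0.171, -0.0], 'wrist_force': [-0.59, 0.3, 0.547], 'ft_torque': [-0.008, 0.029, -0.027], 'opening': 85.453}
side [[463.09139863842023, 0.0, 312.51126356977227], [0.0, 463.09139863842023, 199.9558838388967], [0.0, 0.0, 1.0]] -0.13347219813570868 [[0.991, -0.135, -0.009, -610.889], [0.111, 0.768, 0.631, -114.175], [-0.078, -0.626, 0.776, -1488.014], [0.0, 0.0, 0.0, 1.0]]
tuner [([283.9, 209.6], 0.67), ([285.0, 211.8], 0.16)]
wheel_hub []
spinner_mid [([300.3, 207.1], 0.69), ([285.0, 212.3], 0.22)]
dial [([281.0, 222.6], 0.73)]
pointer [([354.0, 174.1], 0.51), ([290.1, 192.6], 0.49)]
rail_entry [([295.2, 148.8], 0.6), ([252.2, 149.3], 0.36)]
rail_wide [([299.2, 172.7], 0.82)]
marker_mid [([271.1, 301.8], 0.81), ([314.0, 316.1], 0.73), ([278.2, 352.4], 0.56)]
stand [([272.6, 318.5], 0.95)]
mug [([251.0, 146.9], 
[... 468 characters left out ...]
2.2], 0.71), ([335.0, 230.3], 0.51)]
pointer [([284.5, 223.2], 0.62)]
rail_entry [([221.7, 207.2], 0.69)]
rail_wide []
marker_mid [([442.8, 250.2], 0.83), ([226.8, 205.7], 0.7), ([436.9, 212.0], 0.64), ([470.7, 250.6], 0.42)]
stand [([425.6, 255.0], 0.82)]
mug [([168.6, 269.7], 0.85), ([235.2, 144.2], 0.18)]
bell [([328.9, 146.0], 0.85), ([337.4, 232.7], 0.69)]
mouse [([237.8, 147.0], 0.65), ([337.2, 228.1], 0.62), ([169.5, 272.4], 0.33)]
wrist [[317.80710789036146, 0.0, 321.9837935718531], [0.0, 317.80710789036146, 202.2043752586696], [0.0, 0.0, 1.0]] -0.008313715106017174 [[0.337, -0.941, 0.0, -726.028], [0.897, 0.321, -0.303, 41.143], [0.285, 0.102, 0.953, -379.439], [0.0, 0.0, 0.0, 1.0]]
```

View pics/side0.png

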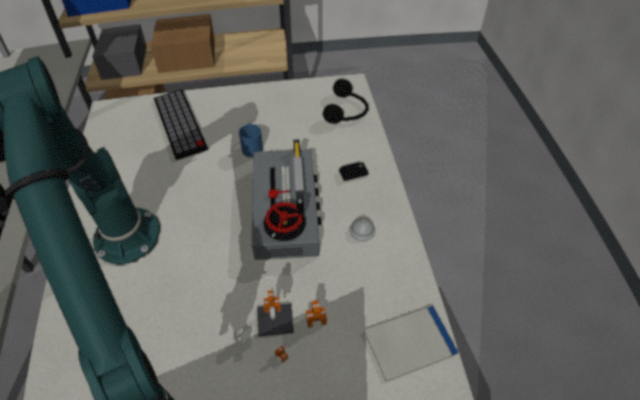

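View pics/top0.png

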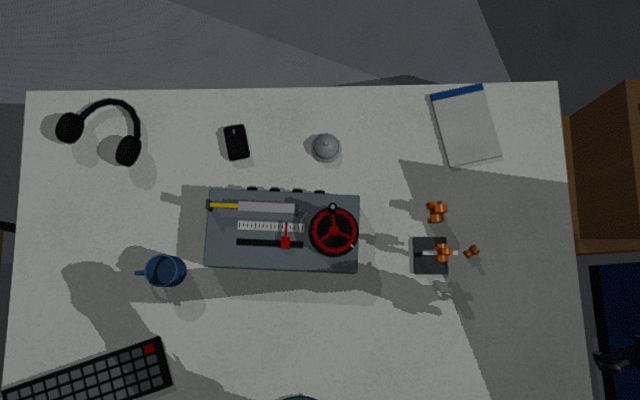

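View pics/wrist0.png

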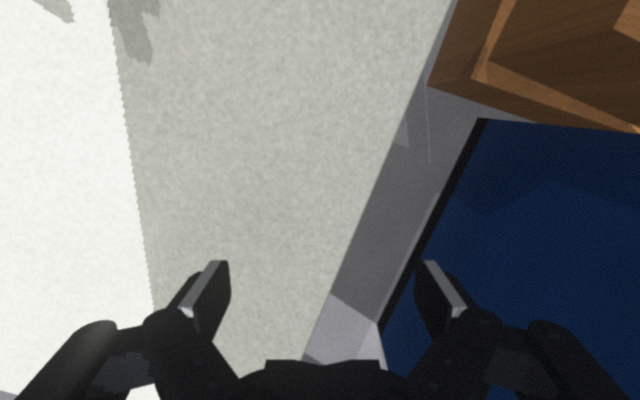

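Run:
```python
import cv2
a=cv2.imread('pics/top0.png');cv2.imwrite('pics/top0a.png',cv2.resize(a[170:310,190:360],None,fx=4.5,fy=4,interpolation=2))
cv2.imwrite('pics/top0b.png',cv2.resize(a[190:310,390:500],None,fx=5,fy=5,interpolation=2))
a=cv2.imread('pics/side0.png');cv2.imwrite('pics/side0a.png',cv2.resize(a[130:270,230:390],None,fx=4.2,fy=4.2,interpolation=2))
cv2.imwrite('pics/side0b.png',cv2.resize(a[270:400,220:350],None,fx=4.5,fy=4.5,interpolation=2))
```

```text
(no output)
```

View pics/top0a.png

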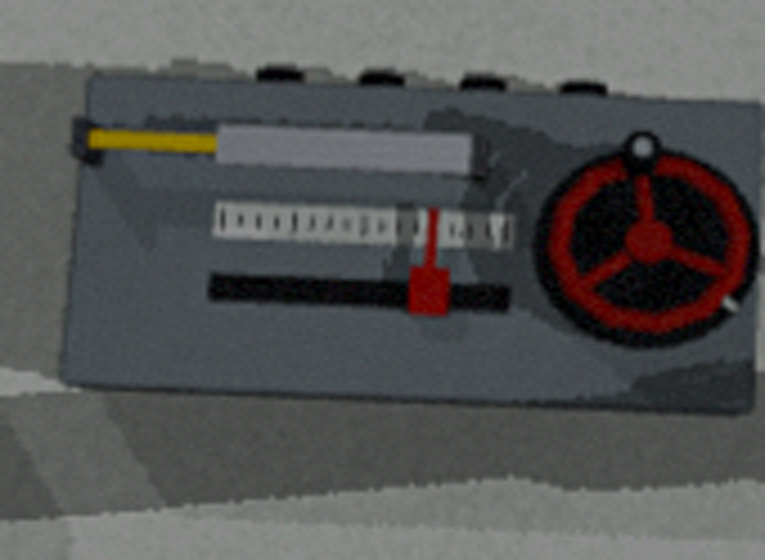

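View pics/top0b.png

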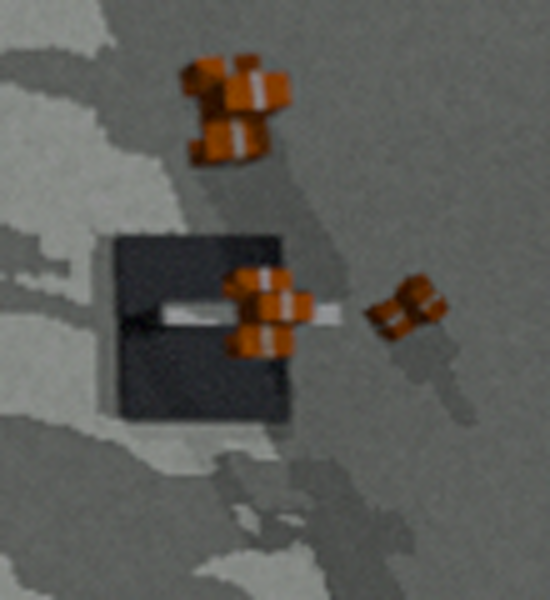

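View pics/side0a.png

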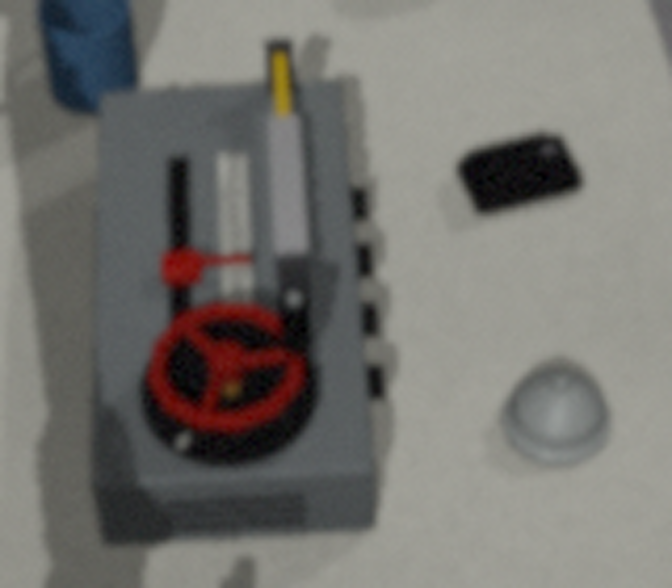

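View pics/side0b.png

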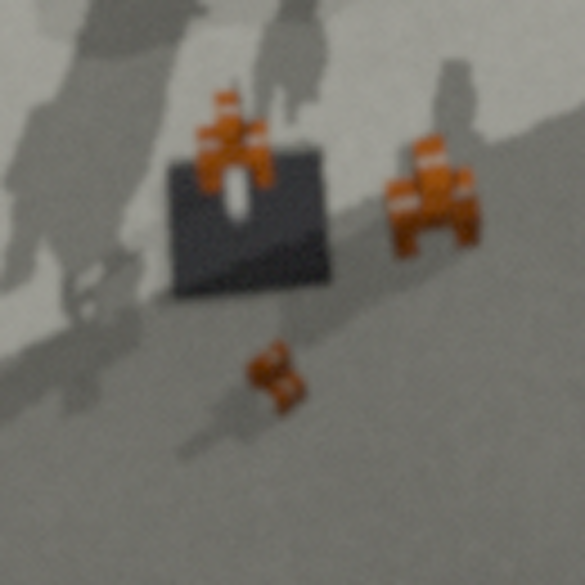

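The middle marker is the one on the stand: side (271,302), top (443,250). The largest one is at side (314,316), top (437,212), and the smallest at side (280,353), top (471,251). The enlarged crops confirm this order of sizes, so the one on the stand bar is meant. Next I'll turn the pixels into positions.

```bash
cat > h.py <<'E'
import numpy as np,cv2
from scipy.optimize import least_squares
def ray(c,uv):
    K=c["intrinsics"];d=((uv[0]-K[0,2])/K[0,0],(uv[1]-K[1,2])/K[1,1])
    d=np.array(d);s=d.copy()
    for _ in range(20): s=d/(1+c["k1"]*(s@s))
    W=c["world_to_cam"];R=W[:3,:3];o=-R.T@W[:3,3]
    return o,R.T@np.array([s[0],-s[1],-1.])
def onz(c,uv,z):
    o,d=ray(c,uv);return o+d*(z-o[2])/d[2]
def proj(c,p):
    W=c["world_to_cam"];q=W[:3,:3]@np.asarray(p,float)+W[:3,3];s=np.array([q[0],-q[1]])/-q[2]
    s=s*(1+c["k1"]*(s@s));K=c["intrinsics"];return np.array([K[0,0]*s[0]+K[0,2],K[1,1]*s[1]+K[1,2]])
def tri(c1,u1,c2,u2):
    o1,d1=ray(c1,u1);o2,d2=ray(c2,u2);d1/=np.linalg.norm(d1);d2/=np.linalg.norm(d2)
    A=np.stack([d1,-d2],1);t=np.linalg.lstsq(A,o2-o1,rcond=None)[0]
    a=o1+t[0]*d1;b=o2+t[1]*d2;return (a+b)/2,np.linalg.norm(a-b)
E
python3 - <<'E'
from h import *
from workcell import cams
import pickle
T=cams.camera("top");S=cams.camera("side");pickle.dump((T,S),open("ts0.pkl","wb"))
np.set_printoptions(precision=1,suppress=True)
for n,z,u in [("hub",135,(335.8,229.4)),("spin",169,(332.2,209.7)),("spintop",195,(190+642/4.5,170+146/4)),("dial",110,(336.1,232.2)),("notch",110,(190+731/4.5,170+304/4)),
 ("ptr",106,(284.5,223.2)),("ptrtip",106,(190+433/4.5,170+209/4)),("entry",135,(221.7,207.2)),("railyL",135,(190+90/4.5,170+138/4)),("rail y/g",135,(190+217/4.5,170+144/4)),("railR",135,(190+470/4.5,170+152/4)),
 ("cTL",90,(190+88/4.5,170+72/4)),("cTR",90,(190+762/4.5,170+103/4)),("cBL",90,(190+62/4.5,170+383/4)),("cBR",90,(190+752/4.5,170+412/4)),
 ("stand",0,(425.6,255)),("barL",120,(390+162/5,190+315/5)),("barR",120,(390+341/5,190+315/5)),("marker",131,(442.8,250.2)),("mug",0,(168.6,269.7)),("bell",0,(328.9,146)),("mouse",0,(237.8,147))]:
    print(n,onz(T,u,z))
print("S")
for n,z,u in [("spin",169,(300.3,207.1)),("spintop",195,(230+293/4.2,130+297/4.2)),("dial",110,(281,222.6)),("ptrtip",106,(230+251/4.2,130+258/4.2)),("entry",135,(295.2,148.8)),("wide",135,(299.2,172.7)),("notch",110,(230+183/4.2,130+440/4.2)),("marker",131,(271.1,301.8)),("stand",0,(272.6,318.5))]: print(n,onz(S,u,z))
E
```

```text
hub [ 520.8 -103.5  135. ]
spin [564.9 -94.8 169. ]
spintop [568.5 -95.2 195. ]
dial [ 516.5 -105.1  110. ]
notch [ 481.  -144.9  110. ]
ptr [542.8  24.4 106. ]
ptrtip [545.1  20.  106. ]
entry [582.6 177.3 135. ]
railyL [590.  206.1 135. ]
rail y/g [584.6 136.6 135. ]
railR [576.5  -2.5 135. ]
cTL [640.8 217.2  90. ]
cTR [ 611.8 -168.7   90. ]
cBL [442.  228.9  90. ]
cBR [ 414.5 -155.7   90. ]
stand [ 461. -350.    0.]
barL [ 459.1 -316.3  120. ]
barR [ 457.3 -404.3  120. ]
marker [ 464.2 -364.2  131. ]
mug [438.3 341.9   0. ]
bell [772.  -96.6   0. ]
mouse [774.4 158.8   0. ]
S
spin [569.  -99.3 169. ]
spintop [568.5 -96.5 195. ]
dial [ 508.8 -103.   110. ]
ptrtip [547.6  17.6 106. ]
entry [583.6 175.3 135. ]
wide [584.2  66.2 135. ]
notch [ 483.2 -143.9  110. ]
marker [ 459.1 -369.1  131. ]
stand [ 453.8 -355.     0. ]
```

>>> {"method": "send_rows", "body": {"commands": [0,0,0,-0.15,85,0,0,0,-0.15,85,0,0,0,-0.15,85,0,0,0,-0.15,85,0,0,0,-0.15,85,0,0,0,-0.15,85,0,0,0,-0.15,85,0,0,0,-0.15,85,0,0,0,-0.027,85]}}

```text
t: 2.35
eef_pos: [244.0, -682.7, 303.8]
ee_rot: [0.0, 0.707, 0.707, 0.0]
wrist_force: [0.7, -0.1, 0.1]
opening: 85.2
```

Run:
```python
from workcell import arm
import numpy as np
s=arm.state();print(np.round(s['eef_pos'],1),np.round(s['ee_rot'],4),np.round(s['qpos'],2))
```

```text
[ 244.  -682.7  303.8] [0.000e+00 7.068e-01 7.074e-01 2.000e-04] [ 1.34  0.6  -0.28  1.6   0.19  0.97  1.01]
```

>>> {"method": "send_rows", "body": {"commands": [30,16,0,0,85,30,16,0,0,85,30,16,0,0,85,30,16,0,0,85,30,16,0,0,85,30,16,0,0,85,30,16,0,0,85,30,16,0,0,85,30,16,0,0,85,30,16,0,0,85]}}

```text
t: 3.35
eef_pos: [405.0, -381.4, 304.2]
ee_rot: [0.0, 0.708, 0.706, -0.0]
wrist_force: [0.2, -0.1, 1.1]
opening: 85.1
```

>>> {"method": "send_rows", "body": {"commands": [30,16,0,0,60,30,16,0,0,60,30,16,0,0,60,30,16,0,0,60,30,16,0,0,60,30,16,0,0,60,30,16,0,0,60,30,16,0,0,60,20,16,0,0,60,0,0,0,0,60]}}

```text
t: 4.35
eef_pos: [551.0, -118.0, 304.6]
ee_rot: [0.0, 0.706, 0.709, 0.002]
wrist_force: [-0.8, 0.2, 0.2]
opening: 59.9
```

Run:
```python
from h import *
from workcell import arm,cams,models
import pickle
np.set_printoptions(precision=1,suppress=True)
s=arm.state();print(np.round(s['eef_pos'],1),np.round(s['ee_rot'],4),np.round(s['qpos'],2))
c=cams.camera("wrist");cv2.imwrite("pics/w1.png",c["color"][:,:,::-1]);pickle.dump(c,open("w1.pkl","wb"))
for t,z in[("spinner_mid",169),("wheel_hub",135),("dial",110),("pointer",106),("rail_entry",135),("rail_wide",135)]:
    for r in models.landmark_of(t,c)[:2]:print(t,np.round(r["uv"],1),round(r["score"],2),onz(c,r["uv"],z))
```

```text
[ 551.  -118.   304.6] [0.  0.7 0.7 0. ] [ 0.4  0.4 -0.4  2.   0.2  0.8 -0.1]
spinner_mid [348.8 186.2] 0.97 [568.1 -95.9 169. ]
spinner_mid [297.2  32.6] 0.19 [535.3  -3.5 169. ]
wheel_hub [278.4 183.8] 0.67 [ 516.4 -103.   135. ]
dial [286.1 173.2] 0.74 [ 519.8 -100.1  110. ]
pointer [316.2  16. ] 0.63 [545.5  19.6 106. ]
```

View pics/w1.png

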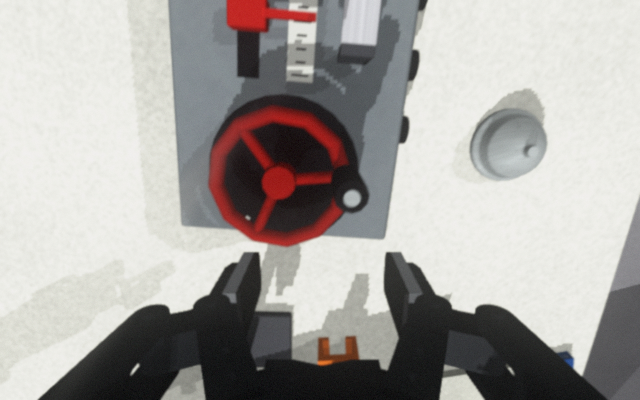

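Run:
```python
from h import *
import pickle
np.set_printoptions(precision=1,suppress=True)
c=pickle.load(open("w1.pkl","rb"));T,S=pickle.load(open("ts0.pkl","rb"))
for n,c,u0 in(("w",c,(278,182)),("t",T,(334,230)),("s",S,(285,218))):
    im=c["color"].astype(int);m=(im[...,0]>70)&(im[...,0]>2*im[...,1])&(im[...,0]>2*im[...,2])
    v,u=np.nonzero(m);P=np.array([onz(c,(a,b),135)[:2] for a,b in zip(u,v)])
    h=np.array([518,-103.])
    for r0,r1 in((38,60),(40,60),(40,60)):
        d=np.hypot(*(P-h).T);Q=P[(d>r0)&(d<r1)]
        f=least_squares(lambda p:np.hypot(Q[:,0]-p[0],Q[:,1]-p[1])-p[2],[*h,50],loss="soft_l1");h=f.x[:2]
    print(n,f.x,len(Q))
```

```text
w [ 517.5 -100.    49. ] 5385
t [519.2 -99.4  49.1] 388
s [ 517.5 -100.3   48.7] 342
```

>>> {"method": "send_rows", "body": {"commands": [11,9,0,0,60,11,8,0,0,60,0,0,15,0,60,0,0,0,0,60]}}

```text
t: 5.1
eef_pos: [565.4, -98.8, 287.6]
ee_rot: [-0.001, 0.706, 0.708, -0.0]
wrist_force: [-0.4, 0.8, -1.0]
opening: 59.8
```

>>> {"method": "send_rows", "body": {"commands": [3,3,15,0,60,0,0,15,0,60,0,0,15,0,60,0,0,15,0,60,0,0,0,0,60]}}

```text
t: 5.6
eef_pos: [567.2, -97.3, 226.5]
ee_rot: [-0.002, 0.707, 0.707, -0.001]
wrist_force: [-0.3, -0.6, -0.4]
opening: 60.3
```

Run:
```python
from h import *
from workcell import arm,cams
c=cams.camera("wrist");cv2.imwrite("pics/w2.png",c["color"][:,:,::-1])
s=arm.state();print(np.round(s['eef_pos'],1),np.round(s['wrist_force'],1));print(proj(c,(568,-96,195)),proj(c,(568,-96,169)))
c=cams.camera("side");a=c["color"][120:280,230:390,::-1];cv2.imwrite("pics/s2.png",cv2.resize(a,None,fx=3.7,fy=3.7,interpolation=2))
```

```text
[567.8 -97.4 227.7] [ 0.3 -0.1 -0.1]
[327.96350141 308.98564702] [327.20993768 273.46015699]
```

View pics/w2.png

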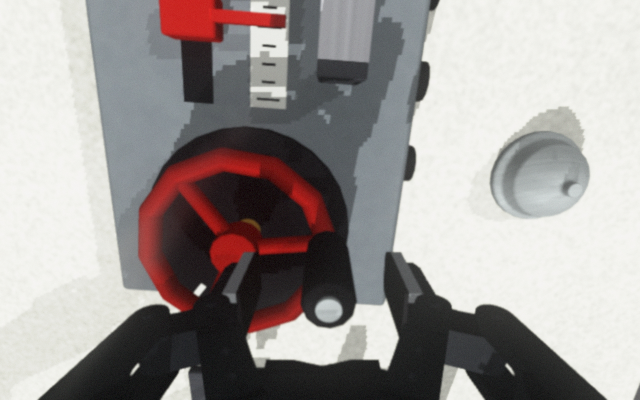

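View pics/s2.png

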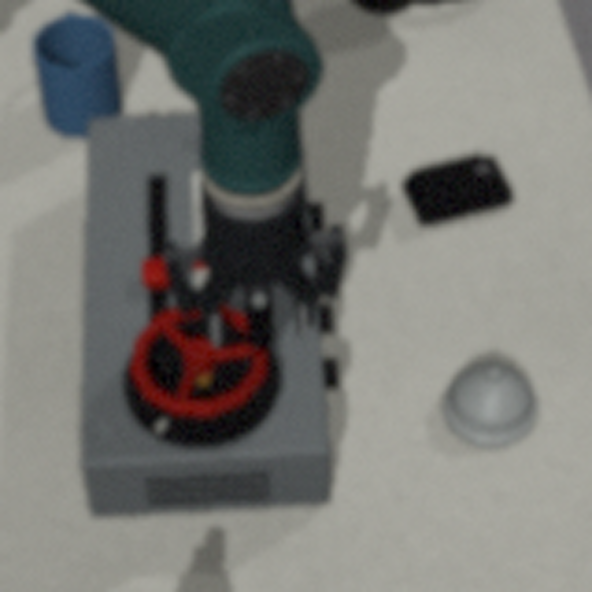

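>>> {"method": "send_rows", "body": {"commands": [0,0,0,0,15,0,0,0,0,15,0,0,0,0,15,0,0,0,0,15,0,0,0,0,15]}}

```text
t: 6.2
eef_pos: [569.2, -97.6, 229.8]
ee_rot: [0.001, 0.707, 0.707, 0.001]
wrist_force: [-0.2, -0.8, 4.7]
opening: 20.7
```

Run:
```python
import numpy as np
from workcell import arm
s=arm.state();print(np.round(s['eef_pos'],1),np.round(s['wrist_force'],1),s['opening'])
# circle rows: hub (518,-100), start (568,-96.5) cw
a0=np.arctan2(3.5,50);R=50
a=a0-0.2*np.arange(0,76);x=518+R*np.cos(a);y=-100+R*np.sin(a)
for i in range(75): print(i,round(y[i+1]-y[i],1),round(x[i+1]-x[i],1),'|',round(x[i+1]),round(y[i+1]),end='\n' if i%3==2 else '   ')
```

```text
[569.2 -97.6 229.8] [-0.2 -0.8  4.7] 20.70680812231186
0 -10.0 -0.3 | 568 -106   1 -9.7 -2.3 | 565 -116   2 -9.1 -4.2 | 561 -125
3 -8.1 -5.9 | 555 -133   4 -6.7 -7.4 | 548 -140   5 -5.1 -8.6 | 539 -145
6 -3.3 -9.4 | 530 -149   7 -1.4 -9.9 | 520 -150   8 0.6 -10.0 | 510 -149
9 2.6 -9.6 | 500 -147   10 4.4 -8.9 | 491 -142   11 6.1 -7.9 | 484 -136
12 7.6 -6.5 | 477 -129   13 8.7 -4.9 | 472 -120   14 9.5 -3.1 | 469 -110
15 9.9 -1.1 | 468 -101   16 9.9 0.9 | 469 -91   17 9.6 2.8 | 472 -81
18 8.8 4.7 | 476 -72   19 7.7 6.3 | 483 -65   20 6.3 7.7 | 491 -58
21 4.6 8.8 | 499 -54   22 2.8 9.6 | 509 -51   23 0.8 9.9 | 519 -50
24 -1.2 9.9 | 529 -51   25 -3.1 9.5 | 538 -54   26 -4.9 8.7 | 547 -59
27 -6.6 7.5 | 554 -66   28 -7.9 6.1 | 561 -74   29 -9.0 4.4 | 565 -83
30 -9.7 2.5 | 567 -92   31 -10.0 0.5 | 568 -102   32 -9.9 -1.5 | 566 -112
33 -9.4 -3.4 | 563 -122   34 -8.5 -5.2 | 558 -130   35 -7.3 -6.8 | 551 -137
36 -5.8 -8.1 | 543 -143   37 -4.1 -9.1 | 534 -147   38 -2.2 -9.7 | 524 -150
39 -0.2 -10.0 | 514 -150   40 1.7 -9.8 | 504 -148   41 3.7 -9.3 | 495 -144
42 5.4 -8.4 | 487 -139   43 7.0 -7.1 | 480 -132   44 8.3 -5.6 | 474 -124
45 9.2 -3.8 | 470 -115   46 9.8 -1.9 | 468 -105   47 10.0 0.1 | 468 -95
48 9.8 2.0 | 470 -85   49 9.2 3.9 | 474 -76   50 8.2 5.7 | 480 -68
51 6.9 7.2 | 487 -61   52 5.3 8.4 | 496 -55   53 3.6 9.3 | 505 -52
54 1.6 9.8 | 515 -50   55 -0.3 10.0 | 525 -50   56 -2.3 9.7 | 534 -53
57 -4.2 9.1 | 543 -57   58 -5.9 8.0 | 552 -63   59 -7.4 6.7 | 558 -70
60 -8.6 5.1 | 563 -79   61 -9.4 3.3 | 567 -88   62 -9.9 1.4 | 568 -98
63 -10.0 -0.6 | 567 -108   64 -9.6 -2.6 | 565 -118   65 -8.9 -4.5 | 560 -127
66 -7.9 -6.2 | 554 -135   67 -6.5 -7.6 | 547 -141   68 -4.8 -8.7 | 538 -146
69 -3.0 -9.5 | 528 -149   70 -1.1 -9.9 | 518 -150   71 0.9 -9.9 | 508 -149
72 2.9 -9.6 | 499 -146   73 4.7 -8.8 | 490 -141   74 6.4 -7.7 | 482 -135
```

>>> {"method": "send_rows", "body": {"commands": [-10,-0.3,0,0,15,-9.7,-2.3,0,0,15,-9.1,-4.2,0,0,15,-8.1,-5.9,0,0,15,0,0,0,0,15]}}

```text
t: 6.7
eef_pos: [554.8, -136.8, 229.7]
ee_rot: [0.0, 0.708, 0.706, -0.001]
wrist_force: [-1.2, 0.1, 7.5]
opening: 20.7
```

```bash
cat > look.py <<'E'
import sys,pickle
from h import *
from workcell import arm,cams
n=sys.argv[1]
c=cams.camera("wrist");cv2.imwrite(f"pics/{n}.png",c["color"][:,:,::-1]);pickle.dump(c,open(n+".pkl","wb"))
s=arm.state();p=s['eef_pos'];print(np.round(p,1),np.round(s['wrist_force'],1),"rad",round(np.hypot(p[0]-518,p[1]+100),1),"ang",round(np.arctan2(p[1]+100,p[0]-518),3),"open",round(s['opening'],1))
im=c["color"].astype(int)
# white notch near dial rim
v,u=np.nonzero((im.min(2)>110)&(im.max(2)-im.min(2)<60))
P=np.array([onz(c,(a,b),110)[:2] for a,b in zip(u,v)]);d=np.hypot(P[:,0]-518,P[:,1]+100)
k=(d>55)&(d<66);a=np.arctan2(P[k,1]+100,P[k,0]-518)
h,e=np.histogram(a,72,(-np.pi,np.pi));print("white",[(round(e[i],2),int(h[i])) for i in range(72) if h[i]])
m=(im[...,0]>70)&(im[...,0]>2*im[...,1])&(im[...,0]>2*im[...,2]);v,u=np.nonzero(m)
P=np.array([onz(c,(a,b),106)[:2] for a,b in zip(u,v)]);Y=np.array([0.07,1]);X=np.array([1,-.07])
q=(P-[545.3,20]);t=np.stack([q@X,q@Y],1)
k=(t[:,0]>-15)&(t[:,0]<2)&(t[:,1]>-20)&(t[:,1]<70)
if k.any():print("pointer y' rel start",np.round(np.percentile(t[k,1],[5,50,95]),1),"x' max",t[k,0].max().round(1),k.sum())
E
python3 look.py w3; sed -n 1,1p /dev/null
python3 - <<'E'
# baseline from pre-grasp
E
```

```text
[ 555.2 -136.2  229.7] [-0.9  1.3  7.7] rad 52.0 ang -0.772 open 20.6
white [(np.float64(-2.36), 6), (np.float64(-2.27), 4), (np.float64(-0.79), 25), (np.float64(-0.7), 34), (np.float64(-0.61), 37), (np.float64(-0.52), 33), (np.float64(-0.44), 32), (np.float64(-0.35), 33), (np.float64(-0.26), 29), (np.float64(-0.17), 32), (np.float64(-0.09), 29), (np.float64(0.0), 27), (np.float64(0.09), 19), (np.float64(2.18), 6), (np.float64(2.27), 37), (np.float64(2.36), 26), (np.float64(2.44), 4), (np.float64(2.53), 8), (np.float64(2.62), 6)]
```

View pics/w3.png

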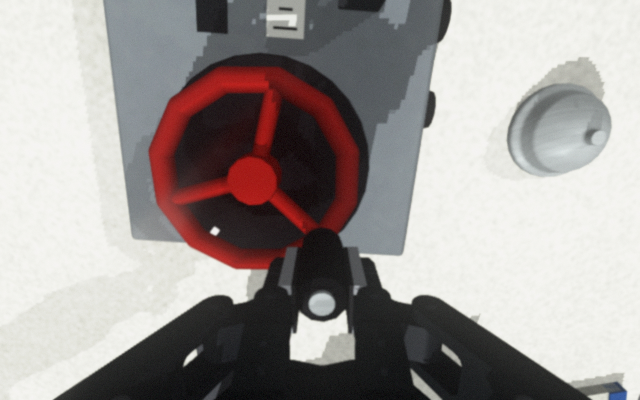

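>>> {"method": "send_rows", "body": {"commands": [-6.7,-7.4,0,0,15,-5.1,-8.6,0,0,15,-3.3,-9.4,0,0,15,-1.4,-9.9,0,0,15,0.6,-10,0,0,15,2.6,-9.6,0,0,15,0,0,0,0,15]}}

```text
t: 7.45
eef_pos: [500.3, -147.7, 229.7]
ee_rot: [0.0, 0.707, 0.707, 0.0]
wrist_force: [1.1, 1.8, 8.1]
opening: 20.5
```

```bash
python3 look.py w4
```

```text
[ 500.5 -147.8  229.6] [-0.3  2.5  7.9] rad 50.9 ang -1.922 open 20.6
white [(np.float64(-3.14), 36), (np.float64(-3.05), 34), (np.float64(-2.97), 38), (np.float64(-2.88), 35), (np.float64(-2.79), 36), (np.float64(-2.71), 37), (np.float64(-2.62), 37), (np.float64(-2.53), 26), (np.float64(-2.44), 13), (np.float64(-2.36), 17), (np.float64(-2.27), 26), (np.float64(-2.18), 25), (np.float64(-2.09), 8), (np.float64(0.17), 4), (np.float64(0.26), 12), (np.float64(2.36), 3), (np.float64(2.44), 20), (np.float64(2.53), 29), (np.float64(2.62), 31), (np.float64(2.71), 35), (np.float64(2.79), 32), (np.float64(2.88), 36), (np.float64(2.97), 62), (np.float64(3.05), 78)]
```

View pics/w4.png

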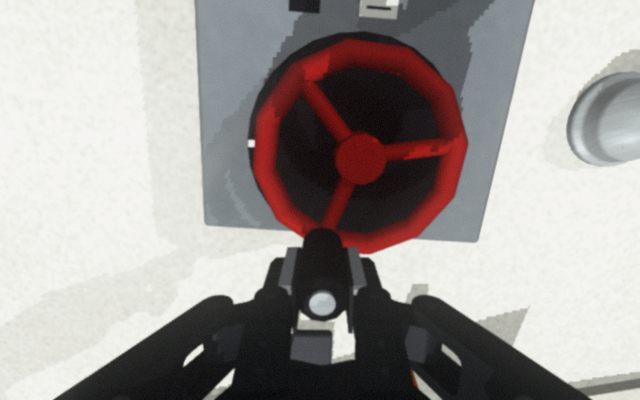

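Run:
```python
from h import *
import pickle
T,S=pickle.load(open("ts0.pkl","rb"))
for n,uv in(("w3",(215,231)),("w4",(251,143.5)),("w1",(248,217))):
    c=pickle.load(open(n+".pkl","rb"));p=onz(c,uv,110);print(n,p.round(1),np.hypot(p[0]-518,p[1]+100),np.arctan2(p[1]+100,p[0]-518))
    # hub via rim
    im=c["color"].astype(int);m=(im[...,0]>70)&(im[...,0]>2*im[...,1])&(im[...,0]>2*im[...,2])
    v,u=np.nonzero(m);P=np.array([onz(c,(a,b),135)[:2] for a,b in zip(u,v)]);h=np.array([518,-100.])
    for _ in range(3):
        d=np.hypot(*(P-h).T);Q=P[(d>40)&(d<60)]
        f=least_squares(lambda q:np.hypot(Q[:,0]-q[0],Q[:,1]-q[1])-q[2],[*h,50],loss="soft_l1");h=f.x[:2]
    print(f.x.round(1), np.arctan2(p[1]-h[1],p[0]-h[0]))
```

```text
w3 [ 484.1 -140.7  110. ] 52.99259315148444 -2.264498223143114
[518.1 -98.8  49.3] -2.2506692306997325
w4 [457.  -95.5 110. ] 61.12670642996738 3.068635421555679
[518.5 -98.5  49.5] 3.0941579568062325
w1 [ 484.8 -139.8  110. ] 51.82086040375348 -2.265061701293154
[ 517.5 -100.    49. ] -2.25723380665529
```

>>> {"method": "send_rows", "body": {"commands": [4.4,-8.9,0,0,15,6.1,-7.9,0,0,15,7.6,-6.5,0,0,15,8.7,-4.9,0,0,15,9.5,-3.1,0,0,15,9.9,-1.1,0,0,15,9.9,0.9,0,0,15,9.6,2.8,0,0,15,8.8,4.7,0,0,15,7.7,6.3,0,0,15]}}

```text
t: 8.5
eef_pos: [482.3, -67.4, 229.6]
ee_rot: [0.001, 0.708, 0.707, -0.002]
wrist_force: [-1.2, -4.4, 11.5]
opening: 20.6
```

>>> {"method": "send_rows", "body": {"commands": [6.3,7.7,0,0,15,4.6,8.8,0,0,15,2.8,9.6,0,0,15,0.8,9.9,0,0,15,-1.2,9.9,0,0,15,-3.1,9.5,0,0,15,-4.9,8.7,0,0,15,-6.6,7.5,0,0,15,-7.9,6.1,0,0,15,-9.0,4.4,0,0,15]}}

```text
t: 9.5
eef_pos: [565.5, -82.3, 229.7]
ee_rot: [-0.0, 0.707, 0.708, 0.001]
wrist_force: [0.3, 3.0, 8.4]
opening: 20.7
```

```bash
python3 look.py w5
```

```text
[566.4 -84.8 229.7] [2.3 1.1 7.7] rad 50.7 ang 0.304 open 20.9
white [(np.float64(-0.87), 92), (np.float64(-0.79), 103), (np.float64(-0.7), 104), (np.float64(-0.61), 43), (np.float64(0.0), 5), (np.float64(0.09), 6), (np.float64(2.18), 3), (np.float64(2.27), 23), (np.float64(2.36), 35), (np.float64(2.44), 32), (np.float64(2.53), 35), (np.float64(2.62), 40), (np.float64(2.71), 31), (np.float64(2.79), 20), (np.float64(2.88), 13), (np.float64(2.97), 1)]
pointer y' rel start [15.2 17.2 19.3] x' max -0.1 268
```

View pics/w5.png

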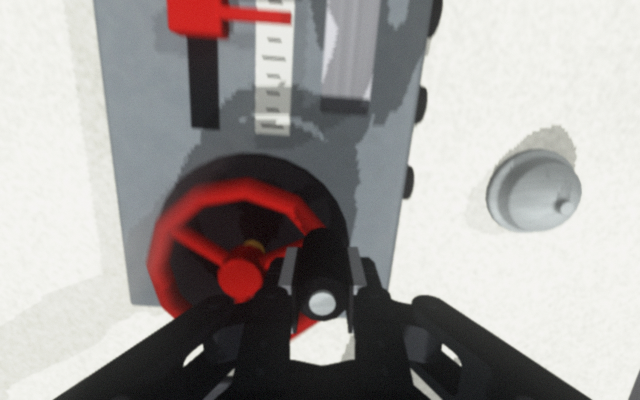

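>>> {"method": "send_rows", "body": {"commands": [-9.7,2.5,0,0,15,-10,0.5,0,0,15,-9.9,-1.5,0,0,15,-9.4,-3.4,0,0,15,-8.5,-5.2,0,0,15,-7.3,-6.8,0,0,15,-5.8,-8.1,0,0,15,-4.1,-9.1,0,0,15,-2.2,-9.7,0,0,15,-0.2,-10,0,0,15]}}

```text
t: 10.55
eef_pos: [515.0, -151.3, 229.7]
ee_rot: [0.001, 0.707, 0.707, 0.001]
wrist_force: [3.5, 1.8, 5.7]
opening: 20.9
```

>>> {"method": "send_rows", "body": {"commands": [1.7,-9.8,0,0,15,3.7,-9.3,0,0,15,5.4,-8.4,0,0,15,7.0,-7.1,0,0,15,8.3,-5.6,0,0,15,9.2,-3.8,0,0,15,9.8,-1.9,0,0,15,10.0,0.1,0,0,15,9.8,2.0,0,0,15,9.2,3.9,0,0,15]}}

```text
t: 11.55
eef_pos: [474.5, -78.7, 229.6]
ee_rot: [0.001, 0.708, 0.707, -0.001]
wrist_force: [1.6, -3.9, 9.1]
opening: 20.7
```

>>> {"method": "send_rows", "body": {"commands": [8.2,5.7,0,0,15,6.9,7.2,0,0,15,5.3,8.4,0,0,15,3.6,9.3,0,0,15,1.6,9.8,0,0,15,-0.3,10,0,0,15,-2.3,9.7,0,0,15,-4.2,9.1,0,0,15,-5.9,8.0,0,0,15,-7.4,6.7,0,0,15]}}

```text
t: 12.55
eef_pos: [558.1, -69.8, 229.6]
ee_rot: [-0.001, 0.707, 0.708, 0.0]
wrist_force: [-0.5, 3.7, 8.4]
opening: 20.7
```

```bash
python3 look.py w6
```

```text
[559.6 -71.8 229.7] [1.7 1.9 7.8] rad 50.2 ang 0.595 open 20.6
white [(np.float64(-1.31), 1), (np.float64(-0.79), 5), (np.float64(-0.7), 19), (np.float64(-0.61), 11), (np.float64(-0.35), 20), (np.float64(-0.26), 19), (np.float64(2.27), 10), (np.float64(2.36), 29), (np.float64(2.44), 33), (np.float64(2.53), 34), (np.float64(2.62), 36), (np.float64(2.71), 37), (np.float64(2.79), 34), (np.float64(2.88), 32), (np.float64(2.97), 7)]
pointer y' rel start [38.2 38.3 38.3] x' max -0.4 4
```

View pics/w6.png

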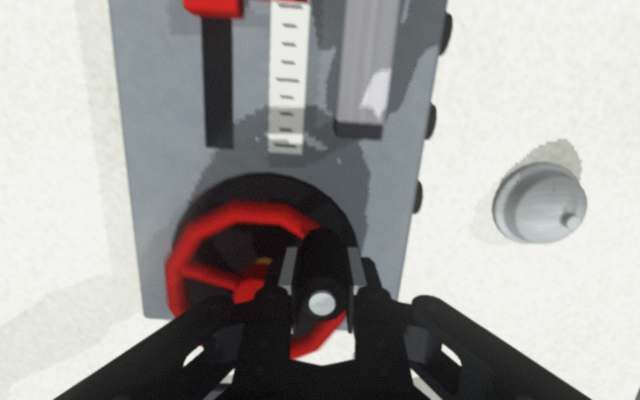

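>>> {"method": "send_rows", "body": {"commands": [-8.6,5.1,0,0,15,-9.4,3.3,0,0,15,-9.9,1.4,0,0,15,-10,-0.6,0,0,15,-9.6,-2.6,0,0,15,-8.9,-4.5,0,0,15,-7.9,-6.2,0,0,15,0,0,0,0,15]}}

```text
t: 13.4
eef_pos: [553.7, -137.6, 229.7]
ee_rot: [0.001, 0.708, 0.706, -0.0]
wrist_force: [1.1, -1.6, 8.4]
opening: 21.0
```

```bash
python3 look.py w7
```

```text
[ 553.8 -137.4  229.7] [ 1.2 -0.6  8.3] rad 51.8 ang -0.807 open 20.4
white [(np.float64(-2.09), 2), (np.float64(-0.79), 31), (np.float64(-0.7), 36), (np.float64(-0.61), 36), (np.float64(-0.52), 33), (np.float64(-0.44), 35), (np.float64(-0.35), 34), (np.float64(-0.26), 32), (np.float64(-0.17), 32), (np.float64(-0.09), 30), (np.float64(0.0), 29), (np.float64(0.09), 19), (np.float64(0.17), 1), (np.float64(2.18), 5), (np.float64(2.27), 26), (np.float64(2.36), 24), (np.float64(2.44), 8), (np.float64(2.53), 13), (np.float64(2.62), 6)]
```

View pics/w7.png

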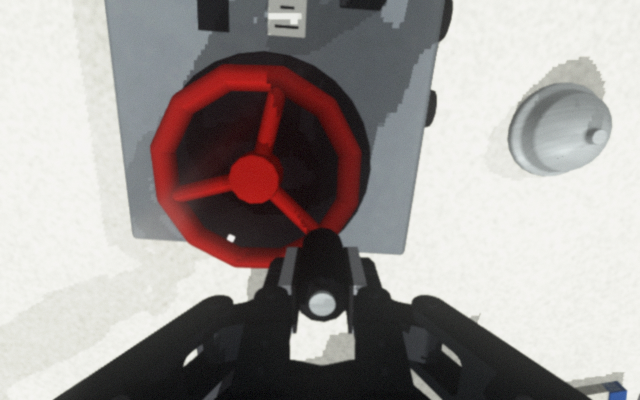

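```bash
cat > notch.py <<'E'
from h import *
import pickle,sys
def an(n,uv0):
    c=pickle.load(open(n+".pkl","rb"));im=c["color"].astype(int)
    w=im[uv0[1]-8:uv0[1]+9,uv0[0]-8:uv0[0]+9].min(2);w=np.clip(w-60,0,None)
    v,u=np.mgrid[-8:9,-8:9];uv=(uv0[0]+(w*u).sum()/w.sum(),uv0[1]+(w*v).sum()/w.sum())
    m=(im[...,0]>70)&(im[...,0]>2*im[...,1])&(im[...,0]>2*im[...,2])
    v,u=np.nonzero(m);P=np.array([onz(c,(a,b),135)[:2] for a,b in zip(u,v)]);h=np.array([518,-99.5])
    for _ in range(3):
        d=np.hypot(*(P-h).T);Q=P[(d>40)&(d<60)]
        f=least_squares(lambda q:np.hypot(Q[:,0]-q[0],Q[:,1]-q[1])-q[2],[*h,50],loss="soft_l1");h=f.x[:2]
    p=onz(c,uv,110)
    print(n,np.round(uv,1),p.round(1),h.round(1),round(np.hypot(*(p[:2]-h)),1),"ang rimfit",round(np.arctan2(p[1]-h[1],p[0]-h[0]),3),"fixed",round(np.arctan2(p[1]+99.3,p[0]-518),3))
for i in range(1,len(sys.argv),3): an(sys.argv[i],(int(sys.argv[i+1]),int(sys.argv[i+2])))
E
python3 notch.py w1 248 217 w3 215 231 w7 231 238
```

```text
w1 [247.5 217.2] [ 484.4 -140.1  110. ] [ 517.5 -100. ] 52.0 ang rimfit -2.262 fixed -2.261
w3 [214.5 230.7] [ 483.8 -140.5  110. ] [518.1 -98.8] 54.0 ang rimfit -2.258 fixed -2.263
w7 [230.6 237.7] [ 492.9 -146.4  110. ] [518.  -98.9] 53.7 ang rimfit -2.056 fixed -2.061
```

>>> {"method": "send_rows", "body": {"commands": [-3.6,-3.5,0,0,15,-2.9,-4.0,0,0,15,0,0,0,0,15,0,0,0,0,15]}}

```text
t: 13.85
eef_pos: [546.7, -143.1, 229.7]
ee_rot: [0.001, 0.707, 0.707, -0.0]
wrist_force: [1.6, -0.0, 8.5]
opening: 20.5
```

```bash
python3 look.py w8|head -1
```

```text
[ 546.7 -143.1  229.7] [ 0.5 -1.1  8.2] rad 51.8 ang -0.983 open 20.7
```

View pics/w8.png

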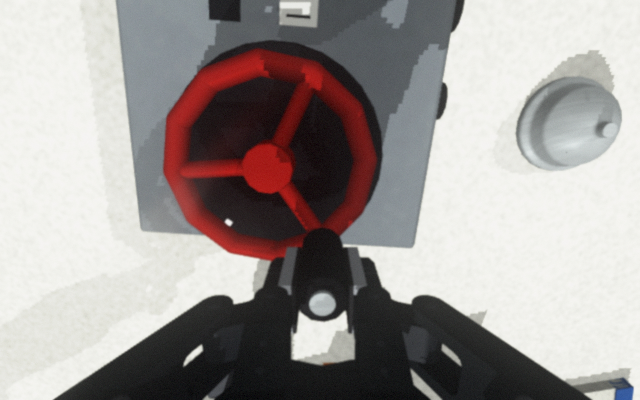

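```bash
python3 notch.py w8 228 223
```

```text
w8 [228.2 221.9] [ 485.4 -140.9  110. ] [518.  -98.7] 53.3 ang rimfit -2.229 fixed -2.235
```

>>> {"method": "send_rows", "body": {"commands": [-0.7,-1.1,0,0,15,0,0,0,0,15,0,0,0,0,50,0,0,0,0,50,0,0,0,0,50,0,0,-20,0,50,0,0,-30,0,50,0,0,-30,0,50,0,0,0,0,60]}}

```text
t: 14.8
eef_pos: [547.2, -143.0, 312.2]
ee_rot: [0.003, 0.707, 0.707, 0.002]
wrist_force: [0.6, -0.6, 0.0]
opening: 59.9
```

```bash
python3 look.py w9
```

```text
[ 546.  -143.   310.3] [-0.6 -0.4 -0. ] rad 51.3 ang -0.993 open 60.2
white [(np.float64(-3.14), 3), (np.float64(-3.05), 2), (np.float64(-2.97), 9), (np.float64(-2.88), 10), (np.float64(-2.79), 7), (np.float64(-2.71), 3), (np.float64(-2.44), 3), (np.float64(-2.36), 7), (np.float64(-2.27), 7), (np.float64(-2.18), 9), (np.float64(-2.09), 8), (np.float64(-2.01), 15), (np.float64(-1.92), 18), (np.float64(-1.83), 19), (np.float64(-1.75), 15), (np.float64(-1.66), 8), (np.float64(-1.57), 9), (np.float64(-1.48), 21), (np.float64(-1.4), 7), (np.float64(-0.96), 7), (np.float64(-0.87), 19), (np.float64(-0.79), 21), (np.float64(-0.7), 18), (np.float64(-0.61), 21), (np.float64(-0.52), 18), (np.float64(-0.44), 16), (np.float64(-0.35), 17), (np.float64(-0.26), 18), (np.float64(-0.17), 14), (np.float64(-0.09), 18), (np.float64(0.0), 14), (np.float64(0.09), 6), (np.float64(2.27), 3), (np.float64(2.36), 8), (np.float64(2.44), 7), (np.float64(2.53), 8), (np.float64(2.62), 5), (np.float64(2.71), 8), (np.float64(2.79), 5), (np.float64(2.88), 6), (np.float64(2.97), 9), (np.float64(3.05), 10)]
```

View pics/w9.png

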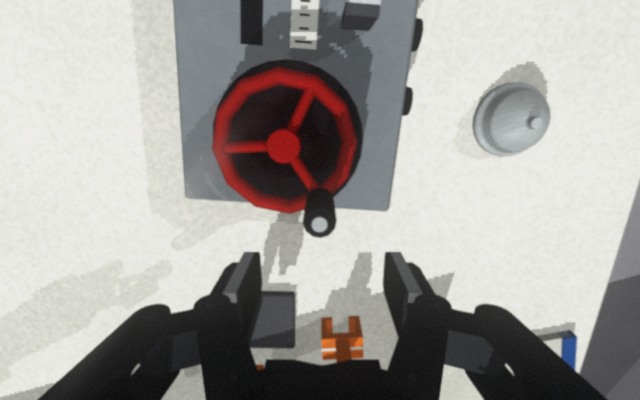

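>>> {"method": "send_rows", "body": {"commands": [-37,-11,0,0,60,-37,-11,0,0,60,-37,-11,0,0,60,-37,-11,0,0,60,-37,-11,0,0,60,-37,-11,0,0,60,-37,-10,0,0,60,-37,-10,0,0,60,0,0,0,0,60]}}

```text
t: 15.75
eef_pos: [454.7, -445.6, 306.5]
ee_rot: [-0.001, 0.711, 0.703, -0.002]
wrist_force: [-0.8, 0.5, -0.6]
opening: 59.8
```

Run:
```python
from h import *
from workcell import arm,cams,models
import pickle
np.set_printoptions(precision=1,suppress=True)
s=arm.state();print(s['eef_pos'])
c=cams.camera("wrist");cv2.imwrite("pics/w10.png",c["color"][:,:,::-1]);pickle.dump(c,open("w10.pkl","wb"))
for r in models.landmark_of("marker_mid",c)[:3]:print("m",np.round(r["uv"],1),round(r["score"],2),onz(c,r["uv"],131))
for r in models.landmark_of("stand",c)[:3]:print("st",np.round(r["uv"],1),round(r["score"],2),onz(c,r["uv"],0))
T=cams.camera("top");S=cams.camera("side");pickle.dump((T,S),open("ts1.pkl","wb"))
a=T["color"][170:310,190:360,::-1];cv2.imwrite("pics/t10.png",cv2.resize(a,None,fx=4.5,fy=4,interpolation=2))
a=S["color"][130:270,230:390,::-1];cv2.imwrite("pics/s10.png",cv2.resize(a,None,fx=4.2,fy=4.2,interpolation=2))
```

```text
[ 454.7 -445.6  306.5]
m [328.2  92.8] 0.87 [ 458. -364.  131.]
m [446.  105.1] 0.65 [ 545.  -373.4  131. ]
```

View pics/w10.png

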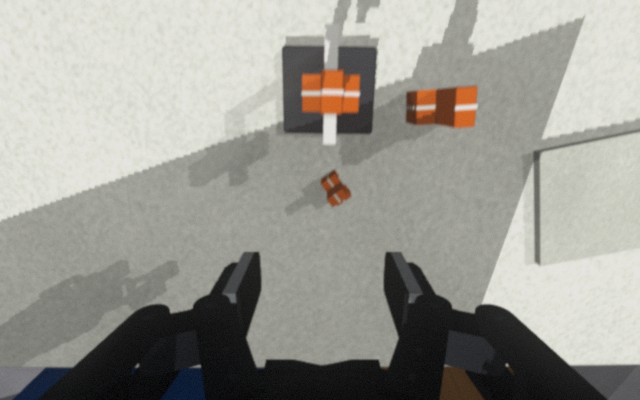

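View pics/t10.png

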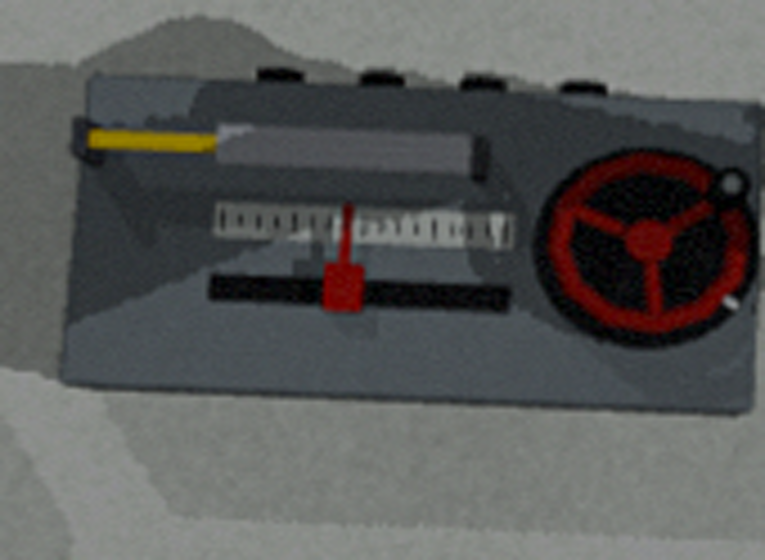

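View pics/s10.png

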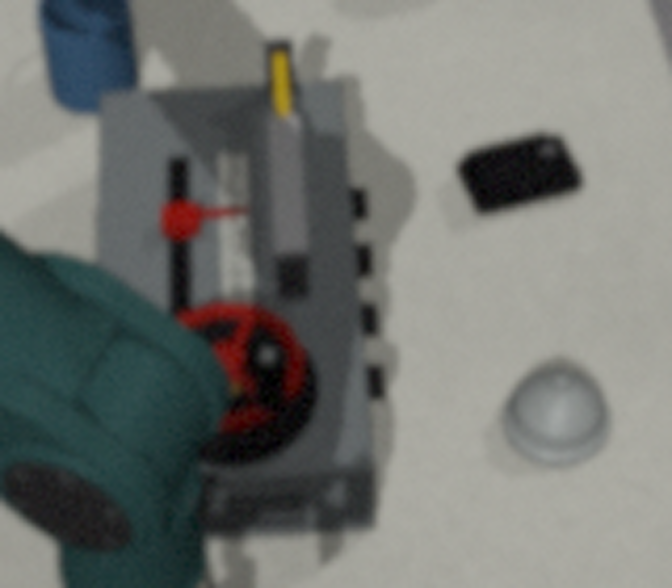

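Run:
```python
import cv2
from h import *
import pickle
np.set_printoptions(precision=1,suppress=True)
c=pickle.load(open("w10.pkl","rb"));a=c["color"][30:160,270:400,::-1]
cv2.imwrite("pics/w10a.png",cv2.resize(a,None,fx=4.5,fy=4.5,interpolation=2))
print(onz(c,(329.5,140),120),proj(c,(458,-364,168)),proj(c,(458,-364,131)))
```

```text
[ 459.  -399.5  120. ] [329.1  91.4] [328.3  92.8]
```

View pics/w10a.png

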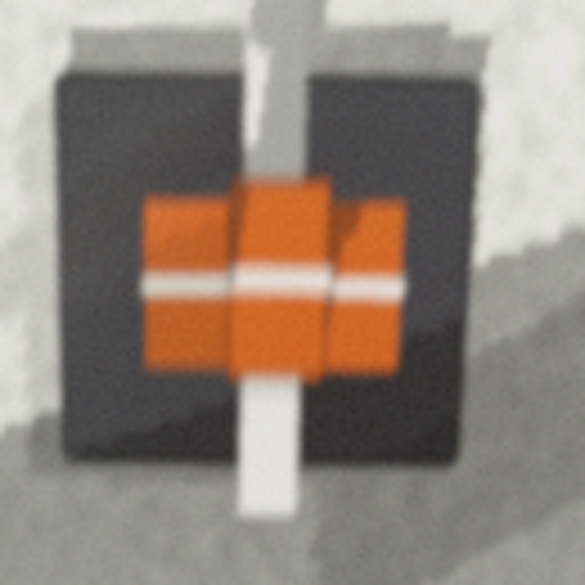

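>>> {"method": "send_rows", "body": {"commands": [27,2,0,0.024,50,27,2,0,0,50,27,1,0,0,50,0,0,25,0,50,0,0,0,0,50]}}

```text
t: 16.5
eef_pos: [465.2, -354.3, 281.8]
ee_rot: [-0.003, 0.714, 0.7, -0.0]
wrist_force: [-0.5, -0.4, -0.4]
opening: 50.2
```

Run:
```python
from h import *
from workcell import arm,cams
c=cams.camera("wrist");cv2.imwrite("pics/w11.png",c["color"][:,:,::-1])
s=arm.state();print(np.round(s['eef_pos'],1),np.round(s['ee_rot'],4));print(proj(c,(460.2,-364.3,168)))
W=c["world_to_cam"];print("yaw cam",np.arctan2(W[0,1],W[0,0]))
```

```text
[ 465.5 -355.8  282.9] [-1.800e-03  7.145e-01  6.997e-01 -4.000e-04]
[317.31130447 244.13791488]
yaw cam -0.01889158638124754
```

View pics/w11.png

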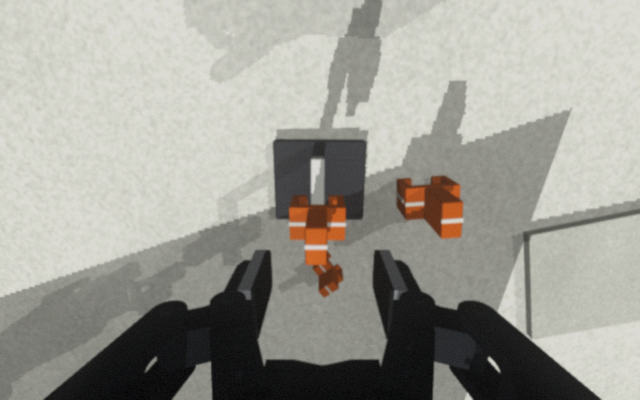

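>>> {"method": "send_rows", "body": {"commands": [-9,-5,0,0,50,0,0,0,0,50,0,0,25,0,50,0,0,20,0,50,0,0,15,0,50,0,0,0,0,50]}}

```text
t: 17.15
eef_pos: [459.6, -366.8, 222.3]
ee_rot: [-0.002, 0.716, 0.698, -0.0]
wrist_force: [-0.2, -0.6, -0.3]
opening: 49.9
```

Run:
```python
from h import *
from workcell import arm,cams
c=cams.camera("wrist");cv2.imwrite("pics/w12.png",c["color"][:,:,::-1])
s=arm.state();print(np.round(s['eef_pos'],1),np.round(s['wrist_force'],1));print(proj(c,(460.2,-364.3,168)))
```

```text
[ 460.3 -367.   223.4] [-0.1 -0.3  0.7]
[326.40682421 274.83245901]
```

View pics/w12.png

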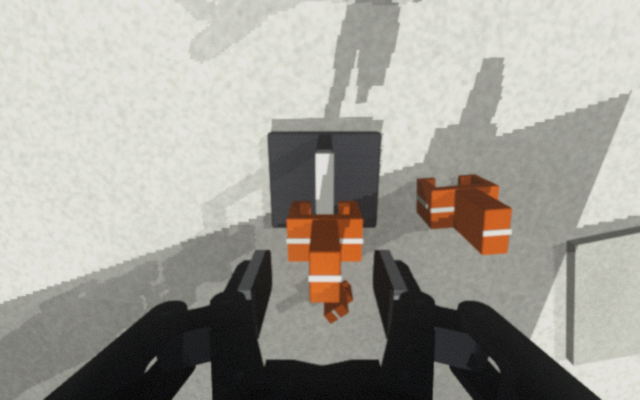

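>>> {"method": "send_rows", "body": {"commands": [0.5,0,8,0,50,0,0,8,0,50,0,0,0,0,0,0,0,0,0,0,0,0,0,0,0,0,0,0,0,0,0,0,0,0,0]}}

```text
t: 17.9
eef_pos: [460.9, -366.3, 208.2]
ee_rot: [0.0, 0.716, 0.699, 0.0]
wrist_force: [0.4, 0.4, 0.8]
opening: 13.0
```

Run:
```python
from h import *
from workcell import arm,cams
c=cams.camera("wrist");cv2.imwrite("pics/w13.png",c["color"][:,:,::-1])
s=arm.state();print(np.round(s['eef_pos'],1),np.round(s['wrist_force'],1))
```

```text
[ 461.  -366.3  208.2] [-0.3  0.5  1. ]
```

View pics/w13.png

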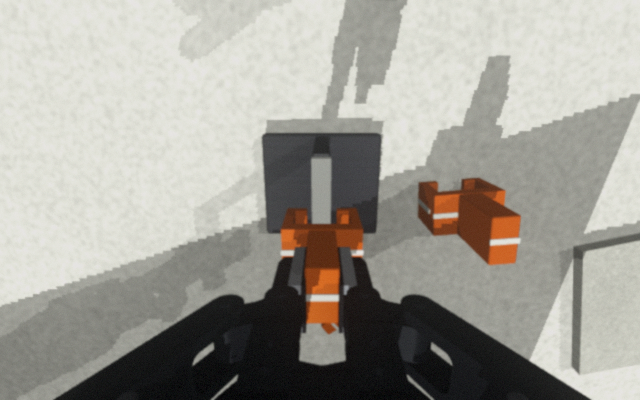

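>>> {"method": "send_rows", "body": {"commands": [0,0,-10,0,0,0,0,-30,0,0,0,0,-40,0,0,0,0,-40,0,0,0,0,0,0,0]}}

```text
t: 18.45
eef_pos: [463.7, -367.6, 334.5]
ee_rot: [0.006, 0.716, 0.699, 0.001]
wrist_force: [0.4, -0.3, -0.0]
opening: 13.5
```

>>> {"method": "send_rows", "body": {"commands": [36,9,0,0,0,36,9,0,0,0,36,9,0,0,0,36,9,0,0,0,36,9,0,0,0,36,9,0,0,0,36,9,0,0,0,36,9,0,0,0,36,9,0,0,0,36,9,0,0,0]}}

```text
t: 19.45
eef_pos: [559.0, -7.1, 327.6]
ee_rot: [-0.0, 0.716, 0.699, -0.0]
wrist_force: [0.1, -0.4, -0.9]
opening: 12.9
```

>>> {"method": "send_rows", "body": {"commands": [36,9,0,0,0,34,9,0,0,0,0,0,0,0.046,0,0,0,0,0,0]}}

```text
t: 19.85
eef_pos: [578.6, 62.5, 327.6]
ee_rot: [-0.0, 0.73, 0.683, -0.0]
wrist_force: [-0.1, -0.2, -1.7]
opening: 13.5
```

Run:
```python
from h import *
from workcell import arm,cams,models
import pickle
np.set_printoptions(precision=1,suppress=True)
c=cams.camera("wrist");cv2.imwrite("pics/w14.png",c["color"][:,:,::-1]);pickle.dump(c,open("w14.pkl","wb"))
s=arm.state();print(np.round(s['eef_pos'],1),np.round(s['ee_rot'],4),s['opening'])
for t,z in(("rail_entry",135),("rail_wide",135),("pointer",106)):
    for r in models.landmark_of(t,c)[:2]:print(t,np.round(r["uv"],1),round(r["score"],2),onz(c,r["uv"],z))
W=c["world_to_cam"];print("yaw cam",np.arctan2(W[0,1],W[0,0]))
```

```text
[578.5  61.  327.4] [-0.   0.7  0.7 -0. ] 13.199379357474875
rail_entry [325.6  56.3] 0.93 [587.2 170.7 135. ]
rail_wide [323.  186.9] 0.7 [578.5  68.6 135. ]
pointer [291.1 180.3] 0.61 [548.4  69.3 106. ]
pointer [326.9 184.7] 0.47 [581.8  62.8 106. ]
yaw cam -0.06696127703104116
```

View pics/w14.png

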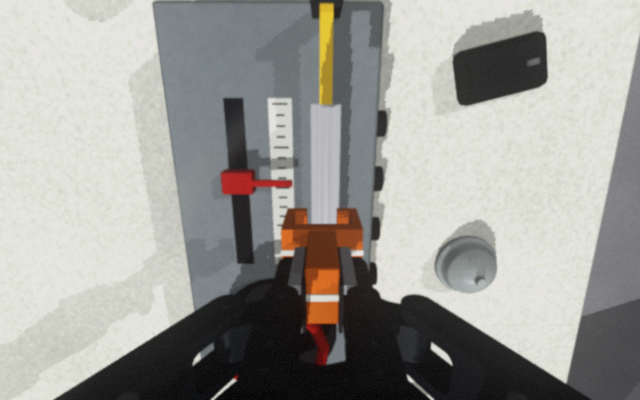

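Run:
```python
from h import *
import pickle
np.set_printoptions(precision=1,suppress=True)
c=pickle.load(open("w14.pkl","rb"))
for n,u,z in(("y top",(326.8,5),135),("y/g",(325.6,104),135),("mid",(324.7,160),135),("low",(323.7,215),135),("ptr",(291.5,184),106)):print(n,onz(c,u,z))
a=c["color"][0:230,215:395,::-1];cv2.imwrite("pics/w14a.png",cv2.resize(a,None,fx=3.2,fy=2.6,interpolation=2))
a=c["color"][190:400,215:425,::-1];cv2.imwrite("pics/w14b.png",cv2.resize(a,None,fx=2.8,fy=2.8,interpolation=2))
```

```text
y top [590.3 204.8 135. ]
y/g [585.  136.1 135. ]
mid [581.4  91.6 135. ]
low [577.4  43.  135. ]
ptr [548.4  65.7 106. ]
```

View pics/w14a.png

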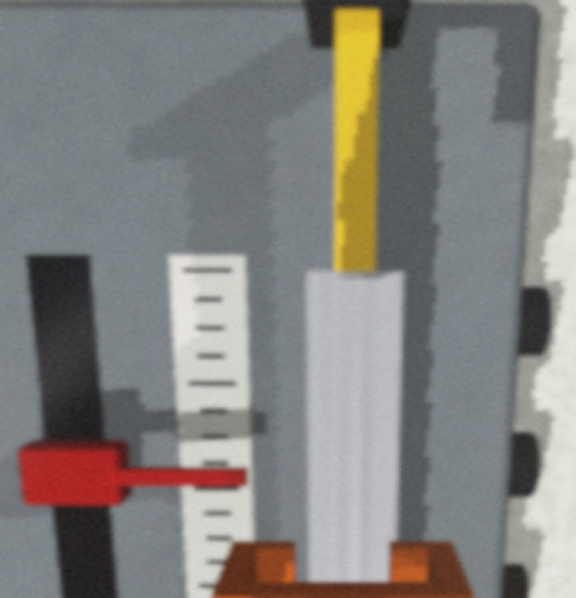

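View pics/w14b.png

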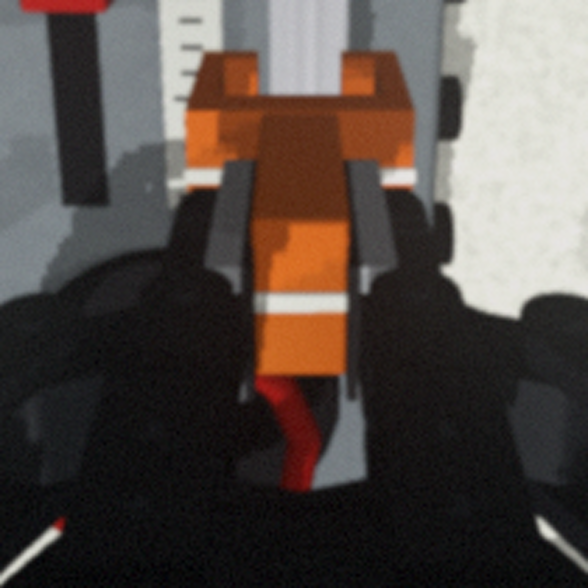

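Run:
```python
from h import *
import pickle
np.set_printoptions(precision=1,suppress=True)
c=pickle.load(open("w14.pkl","rb"))
print(onz(c,(322.9,298.2),287.3), onz(c,(215+300/2.8,190+177/2.8),327.5-77.2-3))
```

```text
[577.8  62.5 287.3] [577.4  62.5 247.3]
```

>>> {"method": "send_rows", "body": {"commands": [28,0.6,0,0.01,0,28,0.6,0,0,0,28,0.6,0,0,0,26,0.5,0,0,0,0,0,20,0,0,0,0,20,0,0,0,0,0,0,0,0,0,0,0,0]}}

```text
t: 20.85
eef_pos: [589.9, 169.4, 287.8]
ee_rot: [-0.0, 0.735, 0.678, -0.001]
wrist_force: [-0.9, 0.1, -0.6]
opening: 13.1
```

```bash
cat > l2.py <<'E'
import sys,pickle
from h import *
from workcell import arm,cams
n=sys.argv[1]
s=arm.state();p=s['eef_pos'];q=s['ee_rot'];print(np.round(p,1),"yaw",round(2*np.arctan2(q[2],q[1])-np.pi/2,3),np.round(s['wrist_force'],1),round(s['opening'],1))
for v in("wrist","side","top"):
    if v[0] not in sys.argv[2]:continue
    c=cams.camera(v);pickle.dump(c,open(f"{n}_{v}.pkl","wb"));a=c["color"][:,:,::-1]
    if v=="side":a=cv2.resize(a[100:260,240:400],None,fx=3.7,fy=3.7,interpolation=2)
    if v=="top":a=cv2.resize(a[170:310,190:360],None,fx=4,fy=4,interpolation=2)
    cv2.imwrite(f"pics/{n}_{v}.png",a)
E
python3 l2.py e1 ws
```

```text
[589.9 169.4 287.8] yaw -0.081 [-0.9  0.1 -0.6] 13.1
```

View pics/e1_wrist.png

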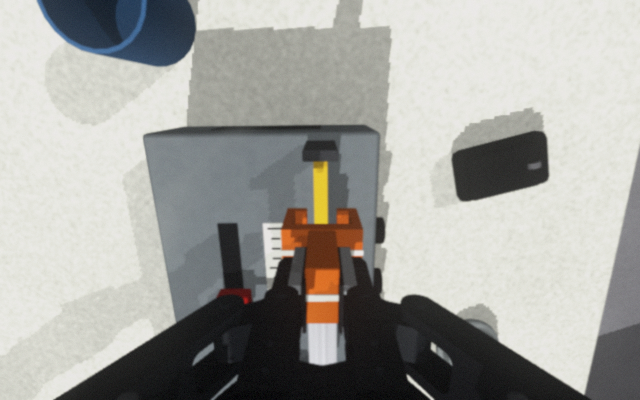

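View pics/e1_side.png

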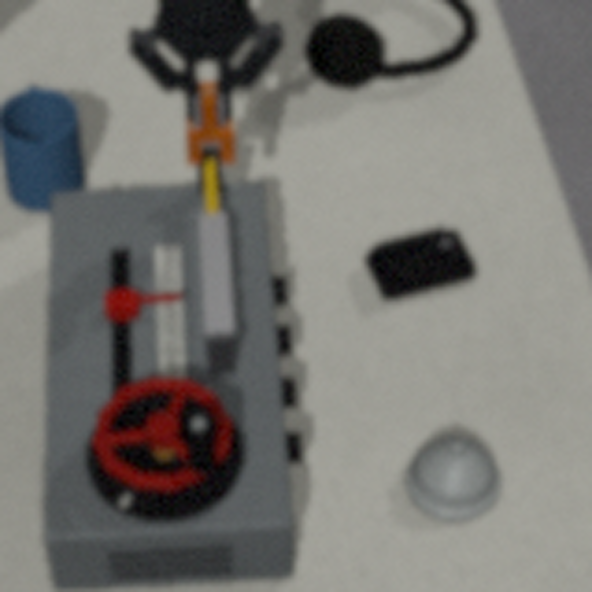

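Run:
```python
from h import *
import pickle
np.set_printoptions(precision=1,suppress=True)
c=pickle.load(open("e1_wrist.pkl","rb"))
a=c["color"][130:340,215:425,::-1];cv2.imwrite("pics/e1a.png",cv2.resize(a,None,fx=2.8,fy=2.8,interpolation=2))
print("marker",onz(c,(323,298),247.6),onz(c,(322.5,254),207.6))
print("rail",onz(c,(321,165),135),onz(c,(321.2,210),135))
W=c["world_to_cam"];print("yaw cam",np.arctan2(W[0,1],W[0,0]))
```

```text
marker [589.1 169.6 247.6] [588.9 169.  207.6]
rail [590.6 202.1 135. ] [587.9 168.4 135. ]
yaw cam -0.08132558842296914
```

View pics/e1a.png

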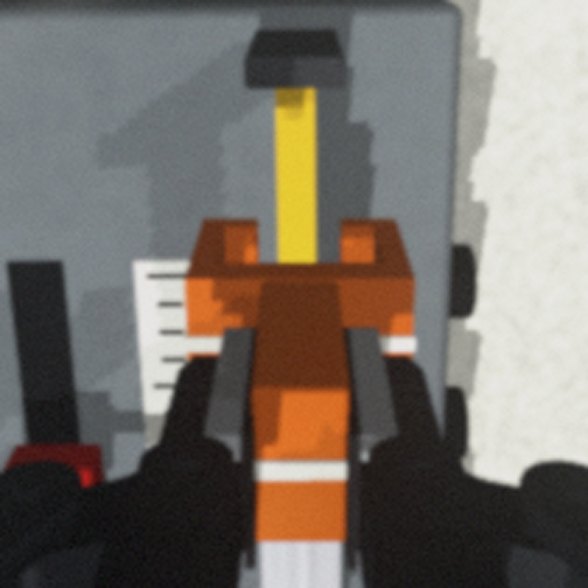

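>>> {"method": "send_rows", "body": {"commands": [1,-0.8,20,0,0,0,0,15,0,0,0,0,15,0,0,0,0,6,0,0,0,0,0,0,0]}}

```text
t: 21.45
eef_pos: [588.6, 171.3, 230.7]
ee_rot: [-0.0, 0.735, 0.678, -0.001]
wrist_force: [-0.0, -0.2, -0.2]
opening: 13.2
```

```bash
python3 l2.py e2 ws
```

```text
[588.6 171.3 230.7] yaw -0.08 [-0.  -0.2 -0.2] 13.2
```

View pics/e2_wrist.png

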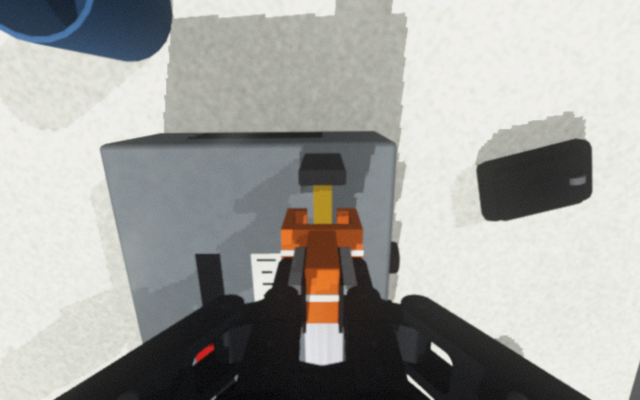

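View pics/e2_side.png

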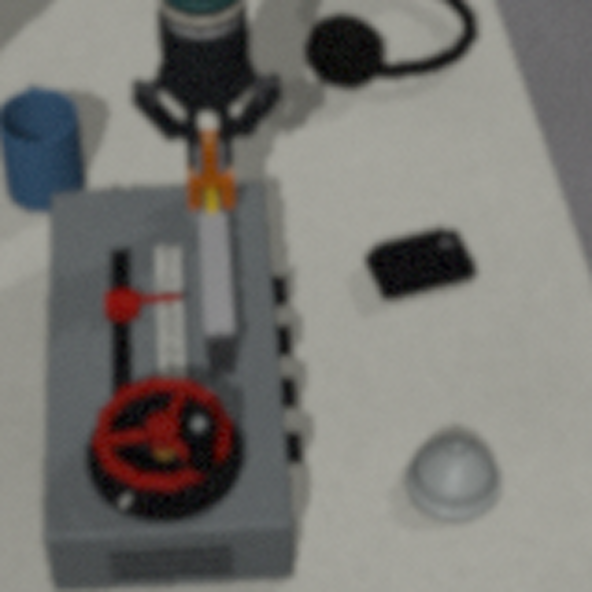

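>>> {"method": "send_rows", "body": {"commands": [0,0,3,0,0,0,0,2,0,0,0,0,0,0,0]}}

```text
t: 21.85
eef_pos: [589.1, 171.6, 226.9]
ee_rot: [0.0, 0.735, 0.678, -0.0]
wrist_force: [-0.7, -0.1, -0.3]
opening: 13.0
```

>>> {"method": "send_rows", "body": {"commands": [0,0,2,0,0,0,0,0,0,0]}}

```text
t: 22.05
eef_pos: [589.0, 171.6, 224.8]
ee_rot: [-0.0, 0.735, 0.678, -0.0]
wrist_force: [0.2, -0.8, -1.1]
opening: 13.3
```

>>> {"method": "send_rows", "body": {"commands": [0,0,1,0,0,0,0,0,0,0]}}

```text
t: 22.25
eef_pos: [589.1, 171.6, 223.8]
ee_rot: [-0.0, 0.735, 0.678, -0.0]
wrist_force: [-0.3, 0.2, -1.0]
opening: 13.5
```

>>> {"method": "send_rows", "body": {"commands": [0,0,1,0,0,0,0,0,0,0]}}

```text
t: 22.45
eef_pos: [589.2, 171.7, 223.2]
ee_rot: [0.0, 0.735, 0.678, 0.0]
wrist_force: [-0.5, -0.3, 1.7]
opening: 13.2
```

>>> {"method": "send_rows", "body": {"commands": [0,0,-0.8,0,0,-8,0,0,0,0,-8,0,0,0,0,-8,0,0,0,0,-6,0,0,0,0,0,0,0,0,0]}}

```text
t: 23.05
eef_pos: [586.7, 139.7, 223.5]
ee_rot: [0.0, 0.736, 0.677, -0.001]
wrist_force: [0.1, -0.1, -1.2]
opening: 13.1
```

```bash
python3 l2.py e3 w
```

```text
[586.7 139.7 223.5] yaw -0.082 [ 0.1 -0.1 -1.2] 13.1
```

View pics/e3_wrist.png

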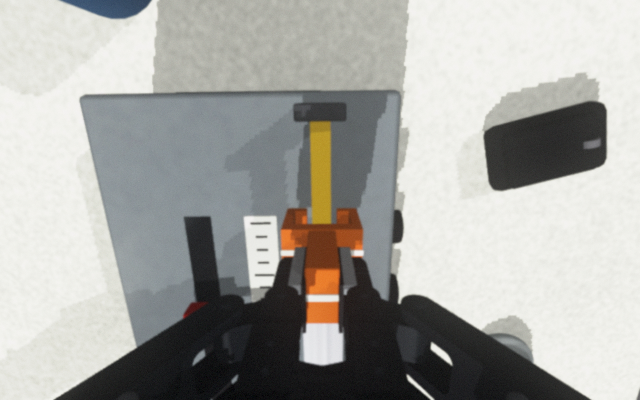

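>>> {"method": "send_rows", "body": {"commands": [-6,0,0,0,0,-8,0,0,0,0,-8,0,0,0,0,-8,0,0,0,0,-8,0,0,0,0,-8,0,0,0,0,-8,0,0,0,0,-6,0,0,0,0,0,0,0,0,0]}}

```text
t: 24.0
eef_pos: [581.8, 80.4, 223.6]
ee_rot: [0.0, 0.735, 0.678, -0.0]
wrist_force: [-0.6, 0.3, -1.4]
opening: 13.5
```

```bash
python3 l2.py e4 wst
```

```text
[581.8  80.4 223.6] yaw -0.082 [-0.6  0.3 -1.4] 13.5
```

View pics/e4_wrist.png

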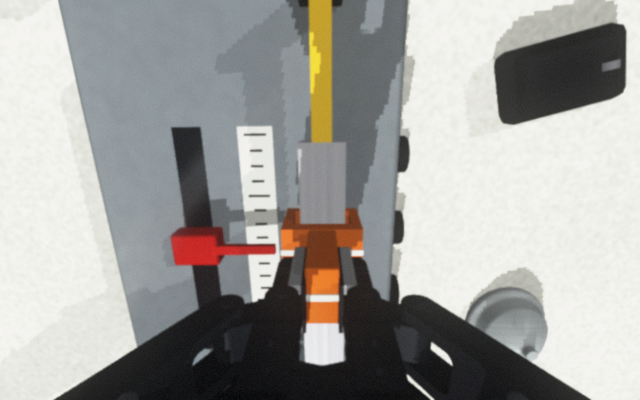

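View pics/e4_side.png

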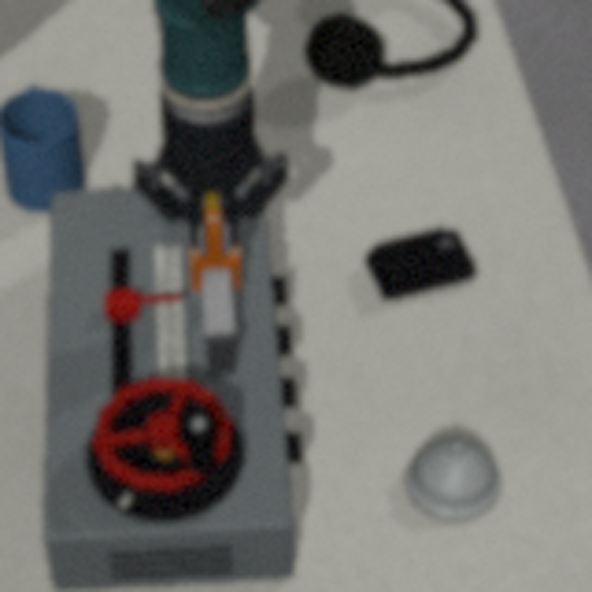

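View pics/e4_top.png

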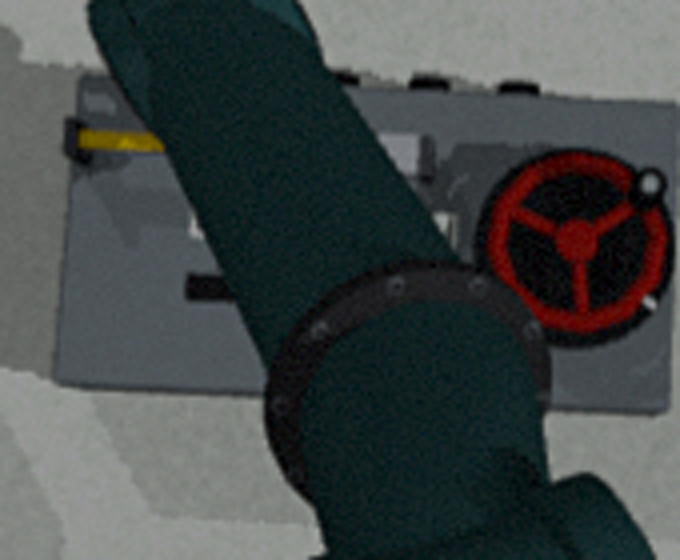

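```bash
cat > al.py <<'E'
from h import *
import pickle,sys
np.set_printoptions(precision=2,suppress=True)
def yp(p,yaw):return -np.sin(yaw)*p[0]+np.cos(yaw)*p[1]
E
python3 - <<'E'
from al import *
c=pickle.load(open("e4_wrist.pkl","rb"))
a=c["color"][220:320,160:360,::-1];cv2.imwrite("pics/e4a.png",cv2.resize(a,None,fx=4,fy=4,interpolation=2))
E
```

```text
(no output)
```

View pics/e4a.png

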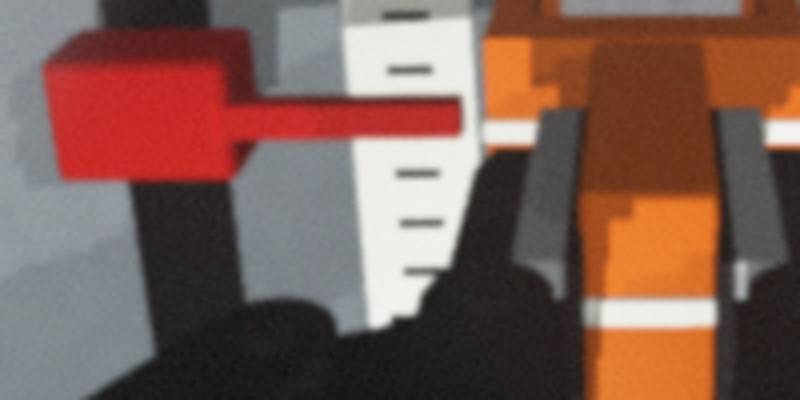

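Run:
```python
from al import *
c=pickle.load(open("e4_wrist.pkl","rb"))
W=c["world_to_cam"];print("cam",-W[:3,:3].T@W[:3,3])
for n,u,z in(("ptr",(275,250.25),106),("bodyline",(287.5,253.4),143.7),("bodylineR",(356,253.2),143.7),("tabline",(322.5,298.2),183.7)):
    p=onz(c,u,z);print(n,p,[round(yp(p,y),2) for y in(-.07,-.075,-.08,-.085)])
# rail direction from this image
for u in((322,138),(322.5,20),(320.5,20),(322.5,160),(322.5,215)):print(onz(c,u,135))
```

```text
cam [586.95 156.2  293.97]
ptr [548.71  66.19 106.  ] [np.float64(104.41), np.float64(107.12), np.float64(109.83), np.float64(112.53)]
bodyline [562.67  81.91 143.7 ] [np.float64(121.06), np.float64(123.84), np.float64(126.61), np.float64(129.38)]
bodylineR [598.41  79.11 143.7 ] [np.float64(120.77), np.float64(123.72), np.float64(126.67), np.float64(129.62)]
tabline [580.91  80.65 183.7 ] [np.float64(121.09), np.float64(123.96), np.float64(126.82), np.float64(129.68)]
[585.45 138.84 135.  ]
[589.9  190.48 135.  ]
[589.02 190.55 135.  ]
[584.81 127.92 135.  ]
[582.42  98.56 135.  ]
```

>>> {"method": "send_rows", "body": {"commands": [-6,0,0,0,0,-6,0,0,0,0,-4.5,0,0,0,0,0,0,0,0,0,0,0,0,0,0]}}

```text
t: 24.65
eef_pos: [580.6, 65.2, 223.7]
ee_rot: [-0.0, 0.735, 0.678, 0.0]
wrist_force: [0.2, 0.1, -0.3]
opening: 12.8
```

```bash
python3 l2.py e5 ws
python3 - <<'E'
from al import *
c=pickle.load(open("e5_wrist.pkl","rb"))
a=c["color"][220:320,160:360,::-1];cv2.imwrite("pics/e5a.png",cv2.resize(a,None,fx=4,fy=4,interpolation=2))
E
```

```text
[580.6  65.2 223.7] yaw -0.081 [ 0.2  0.1 -0.3] 12.8
```

View pics/e5a.png

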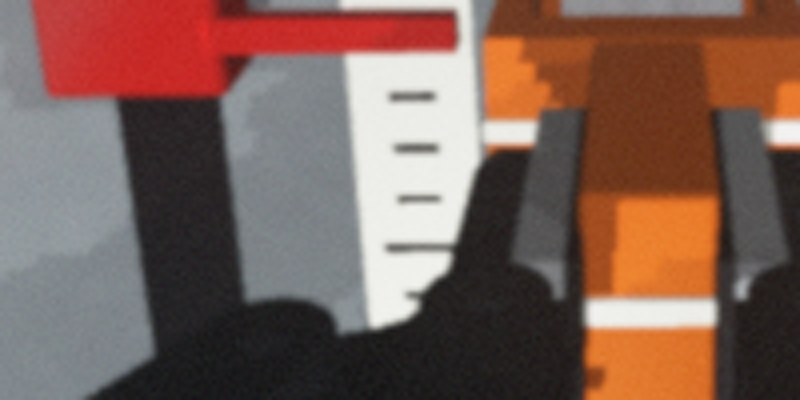

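View pics/e5_side.png

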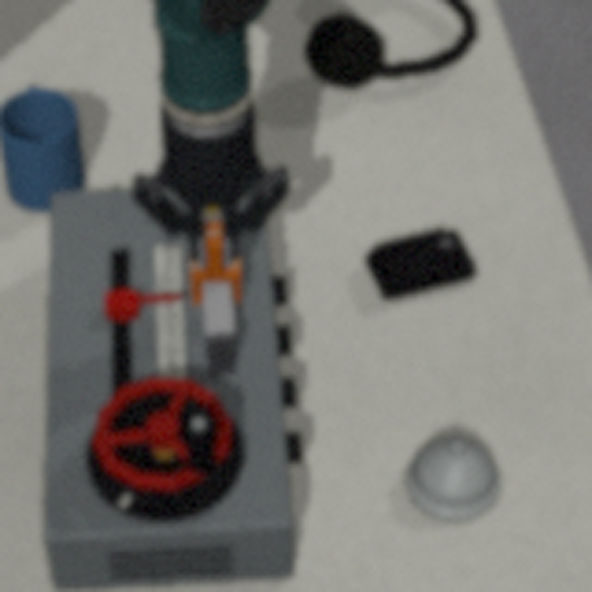

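Run:
```python
from al import *
c=pickle.load(open("e5_wrist.pkl","rb"))
for n,u,z in(("ptr",(273.75,228.6),106),("bodyline",(287.5,253.4),143.7),("bodylineR",(356,253.2),143.7),("tabline",(322.5,298.2),183.7)):
    p=onz(c,u,z);print(n,p,[round(yp(p,y),2) for y in(-.075,-.08,-.085)])
S=pickle.load(open("e5_side.pkl","rb"));np.set_printoptions(precision=1,suppress=True)
for q in((548.7,66.2,106),(580,64.5,183),(580,63.5,143)):print(proj(S,q))
```

```text
ptr [548.65  66.21 106.  ] [np.float64(107.13), np.float64(109.84), np.float64(112.55)]
bodyline [561.46  66.71 143.7 ] [np.float64(108.59), np.float64(111.36), np.float64(114.13)]
bodylineR [597.22  63.94 143.7 ] [np.float64(108.51), np.float64(111.46), np.float64(114.41)]
tabline [579.69  65.42 183.7 ] [np.float64(108.67), np.float64(111.53), np.float64(114.39)]
[288.5 180. ]
[297.4 162.8]
[297.9 171.8]
```

>>> {"method": "send_rows", "body": {"commands": [-1.6,0,0,0,0,0,0,0.8,0,0,0,0,0,0,0,0,0,0,0,30,0,0,0,0,30,0,0,0,0,30]}}

```text
t: 25.35
eef_pos: [580.5, 63.9, 222.8]
ee_rot: [-0.0, 0.735, 0.678, 0.0]
wrist_force: [-0.1, -0.1, -0.6]
opening: 29.7
```

```bash
python3 l2.py e6 w
python3 - <<'E'
from al import *
c=pickle.load(open("e6_wrist.pkl","rb"))
a=c["color"][200:320,160:360,::-1];cv2.imwrite("pics/e6a.png",cv2.resize(a,None,fx=4,fy=4,interpolation=2))
E
```

```text
[580.5  63.9 222.8] yaw -0.08 [-0.1 -0.1 -0.6] 29.7
```

View pics/e6a.png

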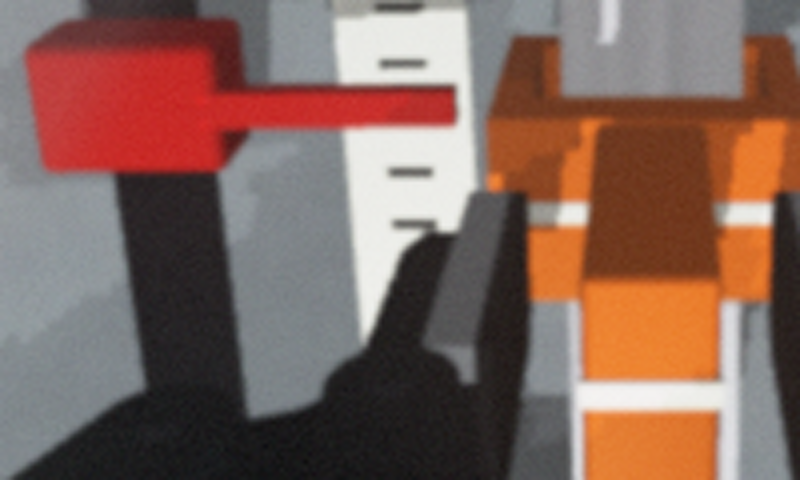

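Run:
```python
from al import *
c=pickle.load(open("e6_wrist.pkl","rb"))
for n,u,z in(("ptr",(273.5,227.3),106),("bodyline",(300,253.5),143),("bodylineR",(346,253.5),143),("tabline",(323,299),183)):
    p=onz(c,u,z);print(n,p,[round(yp(p,y),2) for y in(-.075,-.08,-.085)])
```

```text
ptr [548.65  66.18 106.  ] [np.float64(107.11), np.float64(109.81), np.float64(112.52)]
bodyline [567.88  64.95 143.  ] [np.float64(107.32), np.float64(110.12), np.float64(112.93)]
bodylineR [591.86  63.03 143.  ] [np.float64(107.21), np.float64(110.13), np.float64(113.05)]
tabline [579.75  63.89 183.  ] [np.float64(107.15), np.float64(110.02), np.float64(112.88)]
```

>>> {"method": "send_rows", "body": {"commands": [0,0,-15,0,32,0,0,-30,0,32,0,0,-40,0,32,0,0,-40,0,32,0,0,0,0,32]}}

```text
t: 25.9
eef_pos: [583.6, 65.3, 355.1]
ee_rot: [0.004, 0.735, 0.678, 0.006]
wrist_force: [0.2, -0.1, 0.3]
opening: 31.7
```

```bash
python3 l2.py e7 w
```

```text
[583.6  65.3 355.1] yaw -0.08 [ 0.2 -0.1  0.3] 31.7
```

View pics/e7_wrist.png

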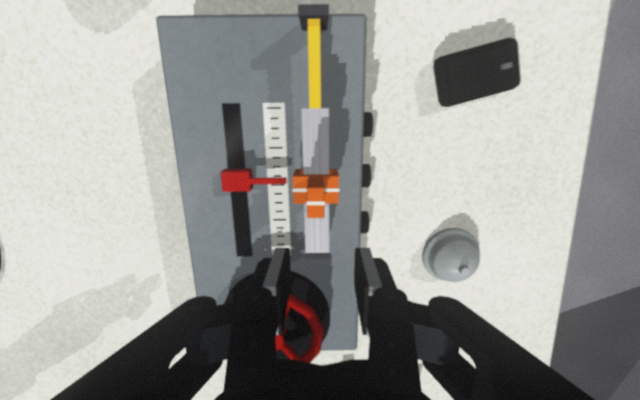

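>>> {"method": "send_rows", "body": {"commands": [-37,-10,0,0,32,-37,-10,0,0,32,-37,-10,0,0,32,-37,-10,0,0,32,-37,-10,0,0,32,-37,-10,0,0,32,-37,-10,0,0,32,-37,-10,0,0,32,-37,-10,0,0,32,0,0,0,0,32]}}

```text
t: 26.95
eef_pos: [460.6, -267.0, 346.9]
ee_rot: [-0.0, 0.738, 0.674, -0.002]
wrist_force: [0.2, 0.0, -0.5]
opening: 32.0
```

```bash
python3 l2.py e8 st
```

```text
[ 460.6 -267.   346.9] yaw -0.09 [ 0.2  0.  -0.5] 32.0
```

View pics/e8_side.png

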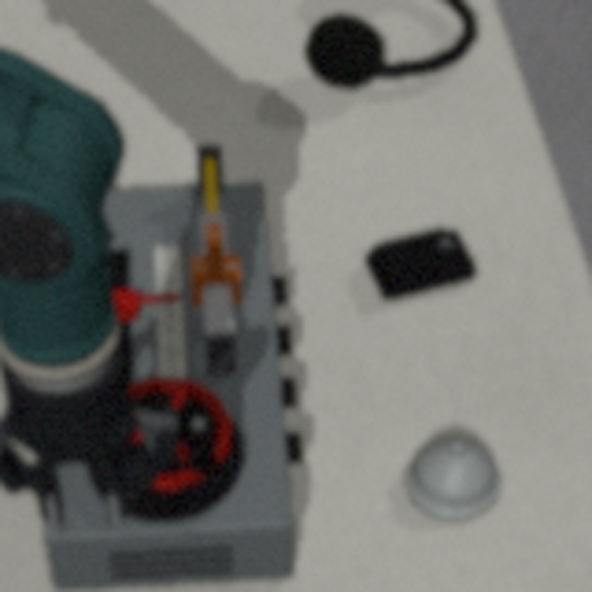

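View pics/e8_top.png

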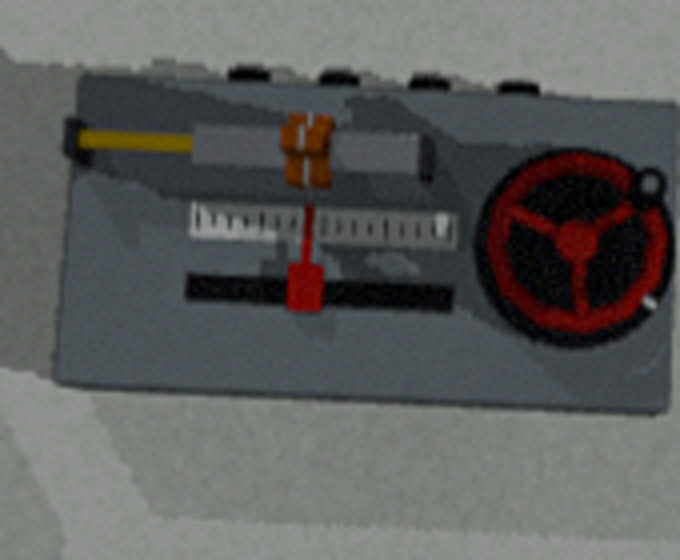

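Run:
```python
from al import *
c=pickle.load(open("e8_top.pkl","rb"));tip=onz(c,(190+309/4,170+207/4),106);print("tip top",tip)
xa=np.array([np.cos(-.077),np.sin(-.077),0])
for z,t in((143,15),(183,31),(143,47)):
    p=tip+xa*t;p[2]=z;q=proj(c,p);print(z,((q-[190,170])*4).round(1))
c=pickle.load(open("e7_wrist.pkl","rb"));a=c["color"][130:270,200:370,::-1];cv2.imwrite("pics/e7a.png",cv2.resize(a,None,fx=4.5,fy=4,interpolation=2))
a=pickle.load(open("e8_top.pkl","rb"))["color"][190:240,245:295,::-1];cv2.imwrite("pics/e8a.png",cv2.resize(a,None,fx=11,fy=11,interpolation=2))
```

```text
tip top [547.46  67.83 106.  ]
143 [304.9 175.1]
183 [300.3 138.9]
143 [308.6 123.8]
```

View pics/e7a.png

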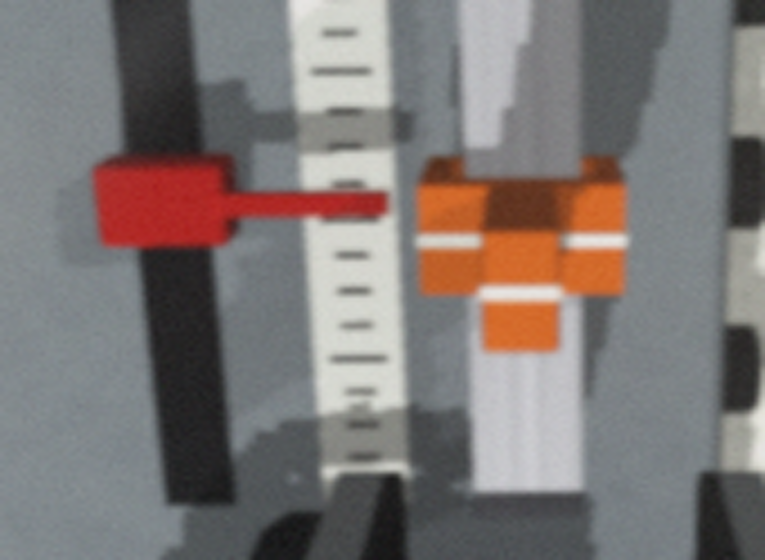

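View pics/e8a.png

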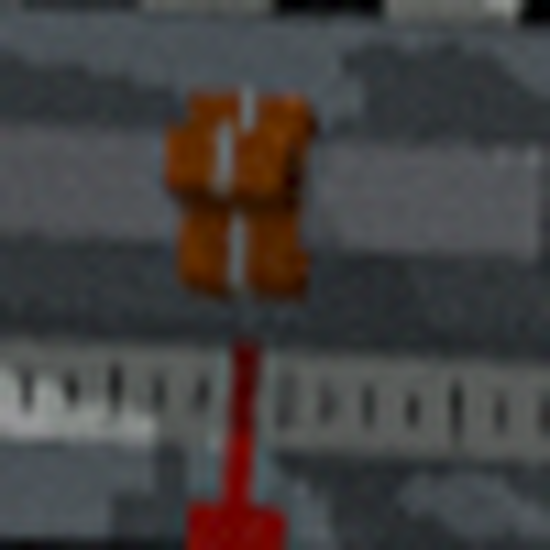

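Run:
```python
from al import *
c=pickle.load(open("e7_wrist.pkl","rb"))
for n,u,z in(("ptr",(286,181.1),106),("L",(300,190.3),143),("R",(332.5,190.3),143),("tab",(315.7,203.3),183)):
    p=onz(c,u,z);print(n,p,[round(yp(p,y),2) for y in(-.075,-.08)])
from workcell import arm
print(arm.state()['t']);print(arm.sign_off())
```

```text
ptr [548.39  66.23 106.  ] [np.float64(107.13), np.float64(109.84)]
L [564.77  65.15 143.  ] [np.float64(107.28), np.float64(110.07)]
R [594.62  62.65 143.  ] [np.float64(107.03), np.float64(109.97)]
tab [579.45  64.07 183.  ] [np.float64(107.31), np.float64(110.17)]
27.05
the job is handed in; nothing more can be done
None
```

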